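Turn a freezer box on the reader's corner post and seat it

ROBOT

A 6-joint arm with a two-finger parallel gripper is mounted at the origin on the work surface. World frame = base frame: x ahead of the robot, y to its left, z up, the work surface at z = 0. Lengths are in mm, angles in degrees, forces in N, time in s.
With the tool pointing down it reaches from about 300 to 850 mm from the base axis. Payload 4.2 kg.
Tool frame: the origin (TCP) lies midway between the tips of the shut fingers; the grasp point (between the pads) lies 19 mm behind it; z points along the fingers, x is the direction in which the jaws open and shut, and the axes are right-handed (so a half turn about z gives the same grasp; the last joint's range is limited). The gripper opens to 91 mm and grips with 3 to 60 N. Pads are 32 mm wide; open, the fingers measure 118 mm over their backs; the gripper's body (76 mm by 178 mm) begins 60 mm behind the grasp point.
Start: joints at [72.823, 18.312, 89.639, -0, 72.044, -1.146], TCP at [158.796, 552.655, 213.976] pointing down, gripper open.
Joint ranges: [-177.97, 177.97], [-48.28, 115.42], [12.27, 149.76], [-77.06, 257.06], [2.81, 150.46], [-146.56, 146.56]. Speed limits (degrees/s): [147.25, 147.25, 180, 180, 180, 180].

INTERFACE

Orientations are given as [roll, pitch, yaw] about the fixed x, y, z axes, in that order (R = Rz(yaw) Ry(pitch) Rx(roll)).
In Python, from workcell import env gives the robot as it stands. The module is installed in compiled form; this text tells all that it offers.
- The arm moves only by the tool drive_tool, never from a script. Its argument "series" is a list of rows, each a list of 3 entries, a list of its own where there are three numbers: the closure, from 0 (fully open) to 1 (shut), then the shift along the tool's x, y, z in mm, then the turn, a rotation vector about the tool's x, y, z in rad. In form: [[gripper, [dx, dy, dz], [rx, ry, rz]], ...]. A call has exactly 5 rows; each row is the pose to reach, as a shift and turn from the pose commanded when the call began, along the tool's axes at that moment; what a row does not reach only later rows make up. A row lasts 1/10 s, in which the tool goes at most 50 mm and 8.59 degrees, less where a joint would pass 70% of its speed; a pose out of reach is approached as far as the arm can. A call with a gripper value outside its range is refused whole. The fingers move at their own pace and stop on an object; "squeeze" is the grip in N (left out, the last holds). Time passes only in rows, so rows that repeat a pose let the fingers close, or fill a call up. It gives the time, the measured TCP pose, the force and the opening at its end, in the units of the state.
- env.state(): the state, without advancing time (a new reading comes with each control period).
- env.grab_frame(name): name is "scene" or "side" or "wrist"; returns a dict with "image" (384x512x3 uint8, red, green, blue), "K" (3x3 intrinsics, pixels), "k1" (the pictures are not rectified: a ray, as slopes to the right and down, at radius r is drawn at 1 + k1 r^2 times it, then the intrinsics apply), "origin" and "orientation" of the camera in the world. Camera axes: x right, y down, z forward; pixel columns grow to the right and rows downward; lengths in mm; the calibration is good to about 2 mm. A picture is of the moment at which its call begins. There is no depth.
- env.job_done(): hands the job in, once; it reports no verdict.
The state is a dict: "time_s": time; "qpos": joint angles; "qvel": joint speeds; "effort": joint torques, N m; "ee_pos": TCP position; "ee_rot": TCP orientation; "force": force on the tool from outside, world axes, zero at the start; "torque": the same for the moment, N m; "gripper_width": finger opening in mm.
Only numpy, scipy, OpenCV 4.12 (cv2) and the standard library are available. Lean on these libraries where they do the work, as an engineer would, in place of code of your own. Each camera call takes 0.05 s, during which the arm holds its last target.

TASK

The freezer box on the flatbed reader stands a quarter turn wrong. Without lifting it, push it against the steel post nearest to it so that it swings a quarter turn anticlockwise (seen from above) round that post, then slide it over the dark window and press it home into the locating corner with a steady push of about 12 N, right up against that post, the steel angle and the other post, its label side facing the empty part of the deck. The box holds samples, so never push it with more than 18 N, and leave the pot, the jar and the tip box where they are.

Things in the scene. Friction and masses are not known exactly. Their poses are not given: they have to be found in the camera images.
- reader: flatbed reader for freezer boxes, fixed: low white housing, flat aluminium deck 500 (x) x 300 (y) mm, 45 mm above the bench. Origin at bench height under the middle of the reading place; deck from x -330 to +170, y -160 to +140 mm. +x is the way the box goes in, from the empty loading part (-x) over the dark window (116 mm square, level with the deck, centred); +y is left when looking along +x
- nest (a point): where the centre of the box (half-way up) is when it is fully home: 26 mm above the deck, over the middle of the window; same axes as the reader
- post: the post for turning on: fixed round upright steel pin, 16 mm diameter, 40 mm high, by the window's left corner on the loading side. Origin at its foot on the deck, on its axis, at reader x -58, y +74.5 mm. A box that is home has its left (+y) face against it
- stop: rear stop: a second pin of the same size beyond the window, foot at reader x +74.5, y -45 mm. A box that is home has its +x face against it
- box_center (a point): centre of the freezer box, half-way up: a closed square box 133 x 133 x 52 mm high, white with a grey lid, smooth flat sides, too wide to grip. Its label is on its own -x side; home, its axes are those of the nest. It starts on the loading part, label side towards reader +y (a quarter turn clockwise from home, give or take 0.2 rad), 0.35 to 0.60 kg; takes 1.5 to 4.5 N to slide
- box_label (a point): middle of the box's label side (its own -x face): a blank paper label 74 mm wide that runs up over the edge of the lid
- box: the same box; origin at the centre of its underside, axes as box_center. Slid straight in (reader +x) from where it starts, its leading face would catch the post near its left end
- pot: small amber pot with a white cap, 42 mm diameter, 55 mm high, loose on the deck beyond the window; origin at the centre of its underside. Leave it
- jar: white jar, 80 mm diameter, 130 mm high, loose on the bench to the robot's left; origin at the centre of its underside. Leave it
- tips: box of pipette tips, 85 x 125 x 65 mm, loose on the bench to the robot's right; origin at the centre of its underside. Leave it
- corner: the locating corner, fixed: a steel angle at the window's far left corner, 30 mm high, and with it the two pins. The angle's inner faces lie at reader x +66.5 mm (from y +31.5 to +66.5) and y +66.5 mm (from x +31.5 to +66.5, then a 14 mm lead-in bent outwards). Origin on the deck under nest. The far left corner of the box goes into it
Mind the look-alikes: they are no part of the job. What is shaped like the box but blue or brown is not meant.

How it is judged:
By the outcome, as a careful person would: the job done as asked, in the order asked, and still so for the second after the job is handed in, with the robot touching nothing.
It also fails if it takes over 72 s, if anything falls off the work surface, if the arm or the gripper's body presses on something with over 40 N, if the wrist force passes 120 N, or if a joint passes its speed limit or range.

## Working session

There is one attempt and no reset: what is moved stays moved. The work goes in short steps, Python scripts to look and compute and a tool call to move; the robot and the scene stay as the last step left them, time stands still between calls to the robot, and variables do not carry over. Pictures are saved under pics/ and viewed, and the job is handed in when it is done.

Besides the shell and the picture viewer there is one more tool, called after "Request:" as a command line: name --argument value ..., lists and objects as JSON in quotes. drive_tool: Moves the arm, as the interface text tells. Its arguments: {"type":"object","properties":{"series":{"type":"array","items":{"type":"array"}},"squeeze":{"type":"number"}},"required":["series"]}

```bash
mkdir -p pics
cat > h.py <<'E'
import numpy as np, cv2, json, pickle
from scipy.spatial.transform import Rotation as R
from workcell import env
E
python3 - <<'E'
from h import *
s=env.state(); print(s)
fr={}
for n in ["scene","side","wrist"]:
    f=env.grab_frame(n); fr[n]=f
    cv2.imwrite(f"pics/{n}0.png",f["image"][:,:,::-1]); print(n,f["K"],f["k1"],f["origin"],f["orientation"])
pickle.dump(fr,open("f0.pkl","wb"))
E
```

```text
{'time_s': 0.0, 'qpos': array([ 7.28222181e+01,  1.83525466e+01,  8.97064187e+01, -1.12236984e-03,
        7.20429998e+01, -1.14770017e+00]), 'qvel': array([ 0.07682526, -0.01425903, -0.04432276,  0.0033836 ,  0.01130608,
        0.07866811]), 'effort': array([-1.02901853e-03, -4.12441242e+01, -2.31963587e+01,  7.23328209e-02,
        4.58930223e-02, -1.67340440e-04]), 'ee_pos': array([158.65627813, 552.15739986, 213.11111294]), 'ee_rot': array([-1.79999025e+02,  1.01965933e-01,  7.39702661e+01]), 'force': array([ 0.37082371, -0.82451469, -0.60616194]), 'torque': array([ 0.034134  , -0.00131493, -0.02572936]), 'gripper_width': 91.63897203738539}
scene [[471.13373715   0.         258.91662461]
 [  0.         471.13373715 188.06626273]
 [  0.           0.           1.        ]] 0.02102505534859268 [1524.62937201 -185.36036363 1268.99892488] [-140.47127452    0.44972161   78.49109311]
side [[393.39217319   0.         255.65114123]
 [  0.         393.39217319 196.95953195]
 [  0.           0.           1.        ]] -0.10385439754375976 [354.83871314 729.97233077 762.40120703] [-131.55342461    0.38623993 -164.98606873]
wrist [[312.88398087   0.         255.63876025]
 [  0.         312.88398087 190.94839846]
 [  0.           0.           1.        ]] -0.05671243170977896 [ 82.44526106 573.95658389 384.02906485] [1.63860784e+02 1.60839228e-01 7.39323932e+01]
```

View pics/scene0.png

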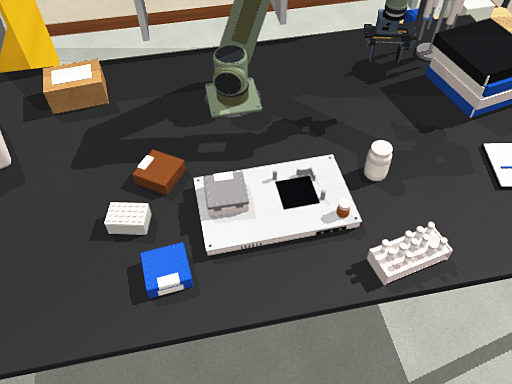

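View pics/side0.png

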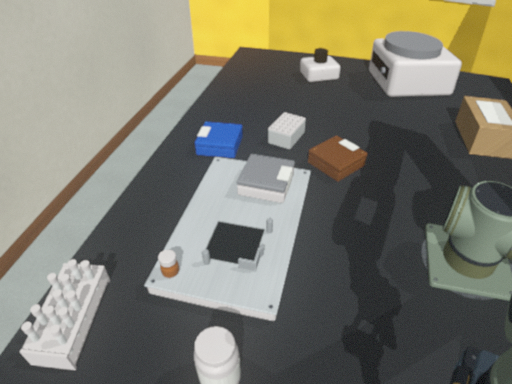

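View pics/wrist0.png

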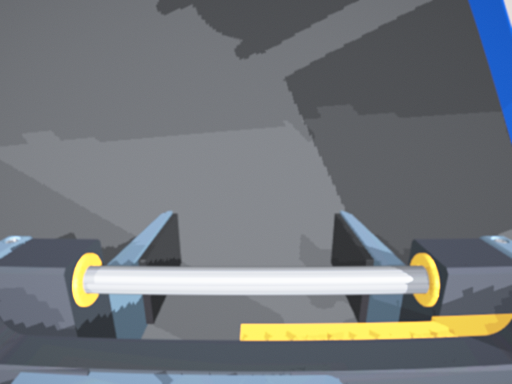

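Scene: the grey-lidded white box is on the deck at (227,193) and the label is at (224,177). The look-alikes are the brown box (160,170), the blue box (166,270) and the white tip rack (128,218). The box I want appears in the side view at (268,177), with its label at (286,174). I'll take close crops to choose and measure.

Run:
```python
from h import *
fr=pickle.load(open("f0.pkl","rb"))
a=fr["scene"]["image"][145:260,180:370]; cv2.imwrite("pics/c1.png",cv2.resize(a[:,:,::-1],None,fx=4.2,fy=4.2,interpolation=cv2.INTER_CUBIC))
a=fr["side"]["image"][145:325,140:320]; cv2.imwrite("pics/c2.png",cv2.resize(a[:,:,::-1],None,fx=3.3,fy=3.3,interpolation=cv2.INTER_CUBIC))
```

```text
(no output)
```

View pics/c1.png

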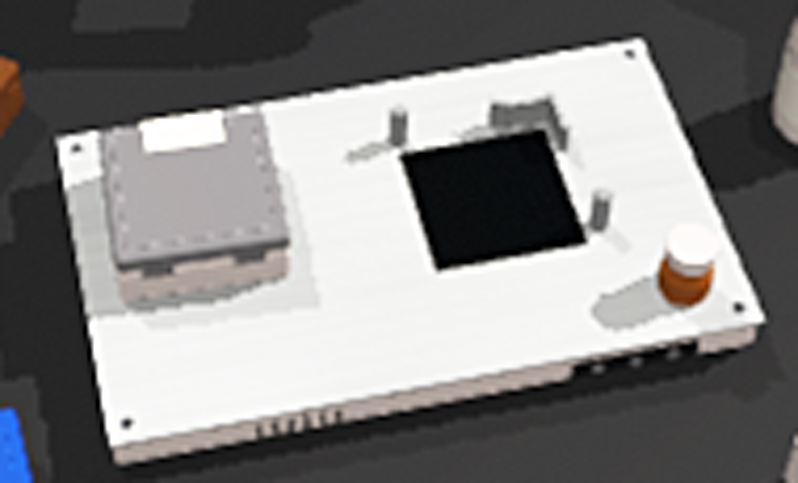

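View pics/c2.png

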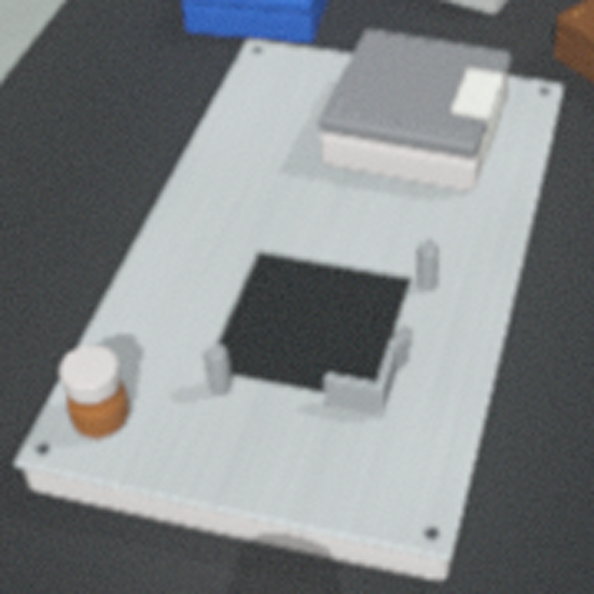

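The chosen box is the one on the deck with the grey lid; its label is at crop-1 (185,130), on the far (+y, robot) side. Next I measure the window, deck and lid by casting rays.

```bash
cat >> h.py <<'E'
def rays(f,px):
    px=np.atleast_2d(np.asarray(px,float)); K=f["K"]
    d=np.array([[f["k1"],0,0,0]])
    n=cv2.undistortPoints(px.reshape(-1,1,2),K,np.array([f["k1"],0,0,0,0.])).reshape(-1,2)
    D=np.c_[n,np.ones(len(n))]@R.from_euler('xyz',f["orientation"],degrees=True).as_matrix().T
    return np.array(f["origin"]),D
def toz(f,px,z):
    o,D=rays(f,px); t=(z-o[2])/D[:,2]; return o+t[:,None]*D
def proj(f,P):
    P=np.atleast_2d(P).astype(float)
    Rm=R.from_euler('xyz',f["orientation"],degrees=True).as_matrix()
    c=(P-np.array(f["origin"]))@Rm; n=c[:,:2]/c[:,2:]; r2=(n**2).sum(1,keepdims=True)
    n=n*(1+f["k1"]*r2); return n@f["K"][:2,:2].T+f["K"][:2,2]
def quad(m):
    cs,_=cv2.findContours(m.astype(np.uint8),cv2.RETR_EXTERNAL,cv2.CHAIN_APPROX_NONE)
    c=max(cs,key=cv2.contourArea); return c
E
python3 - <<'E'
from h import *
fr=pickle.load(open("f0.pkl","rb"))
# window: dark blob near seed
for n,seed,roi in [("scene",(297,192),(268,170,330,215)),("side",(236,242),(195,215,275,270))]:
    f=fr[n]; im=f["image"].astype(int); g=im.sum(2)
    x0,y0,x1,y1=roi
    m=np.zeros(g.shape,bool); m[y0:y1,x0:x1]=(g[y0:y1,x0:x1]<300)
    nn,l=cv2.connectedComponents(m.astype(np.uint8)); m=l==l[seed[1],seed[0]]
    c=quad(m)
    P=toz(f,c.reshape(-1,2),45.)[:,:2]
    r=cv2.minAreaRect(P.astype(np.float32)); print(n,"window",m.sum(),r)
    print(cv2.boxPoints(r).round(1).tolist())
    # deck screws
sc=np.array([[77,148],[630,54],[739,307],[126,423]])/4.2+[180,145]-.4
sd=np.array([[257,49],[544,91],[431,533],[42,449]])/3.3+[140,145]-.35
print(toz(fr["scene"],sc,45).round(1)); print(toz(fr["side"],sd,45).round(1))
E
```

```text
scene window 1026 ((572.2380981445312, 127.71659851074219), (124.46534729003906, 122.33271026611328), 0.9344235062599182)
[[509.0, 187.89999389648438], [511.0, 65.5], [635.5, 67.5999984741211], [633.5, 189.89999389648438]]
side window 1648 ((577.1447143554688, 124.02540588378906), (119.46195220947266, 118.24817657470703), 0.9740406274795532)
[[516.4000244140625, 182.10000610351562], [518.4000244140625, 63.900001525878906], [637.9000244140625, 65.9000015258789], [635.9000244140625, 184.1999969482422]]
[[ 454.3 -190.1   45. ]
 [ 446.5  280.5   45. ]
 [ 716.7  284.2   45. ]
 [ 724.6 -186.4   45. ]]
[[ 728.4 -189.4   45. ]
 [ 457.8 -193.6   45. ]
 [ 449.6  276.7   45. ]
 [ 720.1  281.4   45. ]]
```

Run:
```python
from h import *
fr=pickle.load(open("f0.pkl","rb"))
a=fr["scene"]["image"][165:225,198:258]; cv2.imwrite("pics/c3.png",cv2.resize(a[:,:,::-1],None,fx=10,fy=10,interpolation=cv2.INTER_CUBIC))
a=fr["side"]["image"][148:208,233:303]; cv2.imwrite("pics/c4.png",cv2.resize(a[:,:,::-1],None,fx=10,fy=10,interpolation=cv2.INTER_CUBIC))
```

```text
(no output)
```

View pics/c3.png

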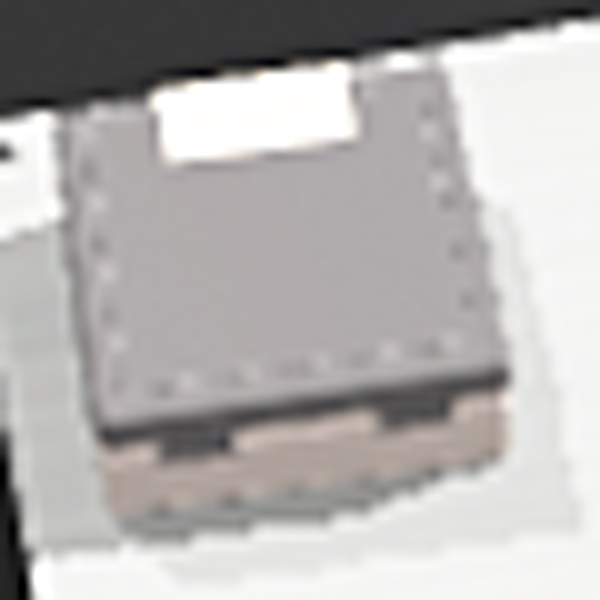

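View pics/c4.png

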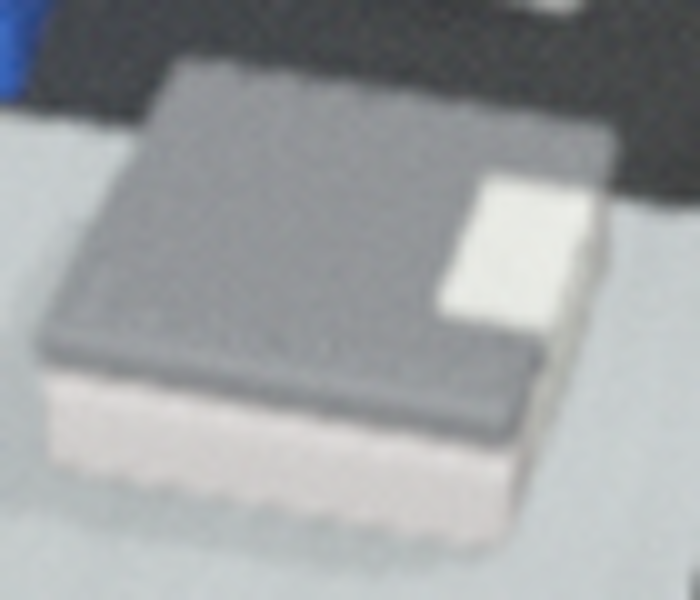

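Run:
```python
from h import *
fr=pickle.load(open("f0.pkl","rb"))
b={"scene":np.array([-1.8,1.65]),"side":np.array([1.7,-1.6])}
O=np.array([575.5,125.5]); th=np.deg2rad(90.97)
ex=np.array([np.cos(th),np.sin(th)]); ey=np.array([-ex[1],ex[0]])
def rd(P): return np.c_[(P-O)@ex,(P-O)@ey]
for n,p,o in [("scene",[[68,108],[442,62],[508,368],[102,422]],(198,165)),("side",[[180,60],[615,128],[515,400],[45,340]],(233,148))]:
    px=np.array(p)/10.+o-.45
    P=toz(fr[n],px,97.)[:,:2]-b[n]; Q=rd(P)
    print(n,Q.round(1).tolist(),"c",Q.mean(0).round(1)); 
    d=np.roll(Q,-1,0)-Q; print(np.hypot(*d.T).round(1),np.rad2deg(np.arctan2(d[:,1],d[:,0])).round(1))
# pins: bottom & top pixel
sc=np.array([[398,108],[398,146],[601,193],[598,230]])/4.2+[180,145]-.4
sd=np.array([[428,243],[428,288],[215,350],[219,392]])/3.3+[140,145]-.35
for n,q in(("scene",sc),("side",sd)):
    for i,z in enumerate([85,45,85,45]): print(n,z,rd(toz(fr[n],q[i],z)[:,:2]-b[n]).round(1))
for n,q in(("scene",[343.5,210]),("side",[169,259])): print("pot top",rd(toz(fr[n],q,100)[:,:2]-b[n]).round(1))
print("nest world",O, "post",O-58*ex+74.5*ey)
```

```text
scene [[-292.5, 94.0], [-168.1, 86.4], [-172.8, -44.8], [-300.9, -37.6]] c [-233.6   24.5]
[124.6 131.3 128.3 131.8] [ -3.5 -92.  176.8  86.4]
side [[-299.1, -35.2], [-295.9, 93.8], [-171.0, 88.9], [-165.9, -37.8]] c [-233.    27.4]
[129.1 125.  126.7 133.2] [ 88.6  -2.3 -87.7 178.9]
scene 85 [[-59.2  74.5]]
scene 45 [[-59.9  68.7]]
scene 85 [[ 72.6 -45.7]]
scene 45 [[ 72.6 -50.6]]
side 85 [[-62.1  73.8]]
side 45 [[-54.5  76.2]]
side 85 [[ 74.1 -45. ]]
side 45 [[ 78.5 -44.6]]
pot top [[ 106.8 -145.6]]
pot top [[ 127.4 -107.3]]
nest world [575.5 125.5] post [501.99255147  66.24710969]
```

Measured in the reader frame:
- Reader yaw is 90.97° and the nest is at about (575.5,125.5) world. The pin tops agree with the given positions to within 2–3 mm.
- The box centre is at about (-233,26), turned a further 2.5° clockwise, with lid edges of 125–133 mm.

First I push it square-on with both open fingers until it meets the post, then swing it with the closed fingers.

```bash
cat >> h.py <<'E'
O=np.array([575.5,125.5]); th=np.deg2rad(90.97)
ex=np.array([np.cos(th),np.sin(th)]); ey=np.array([-ex[1],ex[0]])
BIAS={"scene":np.array([-1.8,1.65]),"side":np.array([1.7,-1.6])}
def rd(P): P=np.atleast_2d(P)[:,:2]; return np.c_[(P-O)@ex,(P-O)@ey]
def wd(q): return O+q[0]*ex+q[1]*ey
def delta(t,yaw):
    s=env.state(); Rm=R.from_euler('xyz',s["ee_rot"],degrees=True).as_matrix()
    d=Rm.T@(np.array(t)-s["ee_pos"]); a=(s["ee_rot"][2]-yaw+180)%360-180
    print("t",round(s["time_s"],2),"pos",s["ee_pos"].round(1),"rd",rd(s["ee_pos"]).round(1),"rot",s["ee_rot"].round(1),"F",s["force"].round(1))
    print("delta tool",d.round(1),"rz",np.deg2rad(a).round(3))
E
python3 -c "
from h import *
delta([551,-203,150],-1.5)"
```

```text
t 0.15 pos [158.7 552.3 213.3] rd [[433.8 409.5]] rot [-1.8e+02  1.0e-01  7.4e+01] F [-0.7  0.1 -0. ]
delta tool [-617.5  585.7   64.1] rz 1.317
```

Request:
drive_tool --series '[[0,[-617,585,63],[0,0,1.317]],[0,[-617,585,63],[0,0,1.317]],[0,[-617,585,63],[0,0,1.317]],[0,[-617,585,63],[0,0,1.317]],[0,[-617,585,63],[0,0,1.317]]]'

```text
time_s: 0.65
ee_pos: [274.1, 329.5, 195.2]
ee_rot: [180.0, -0.0, 30.7]
force: [1.2, 1.1, -0.3]
gripper_width: 91.3
```

```bash
python3 -c "
from h import *
delta([551,-203,150],-1.5)"
```

```text
t 0.65 pos [274.1 329.5 195.2] rd [[209.1 297.9]] rot [180.   -0.   30.7] F [ 1.2  1.1 -0.3]
delta tool [-33.7 599.3  45.3] rz 0.562
```

Request:
drive_tool --series '[[0,[-34,599,45],[0,0,0.562]],[0,[-34,599,45],[0,0,0.562]],[0,[-34,599,45],[0,0,0.562]],[0,[-34,599,45],[0,0,0.562]],[0,[-34,599,45],[0,0,0.562]]]'

```text
time_s: 1.15
ee_pos: [390.2, 108.8, 176.7]
ee_rot: [-180.0, -0.0, -1.3]
force: [1.3, -0.2, 1.2]
gripper_width: 90.9
```

```bash
python3 -c "
from h import *
delta([551,-203,150],-1.5)"
```

```text
t 1.15 pos [390.2 108.8 176.7] rd [[-13.5 185.5]] rot [-180.    -0.    -1.3] F [ 1.3 -0.2  1.2]
delta tool [167.9 308.1  26.7] rz 0.003
```

Request:
drive_tool --series '[[0,[168,308,27],[0,0,0.003]],[0,[168,308,27],[0,0,0.003]],[0,[168,308,27],[0,0,0.003]],[0,[168,308,27],[0,0,0.003]],[0,[168,308,27],[0,0,0.003]]]'

```text
time_s: 1.65
ee_pos: [504.9, -112.6, 157.3]
ee_rot: [-180.0, 0.0, -1.4]
force: [0.6, 0.7, -0.3]
gripper_width: 91.1
```

```bash
python3 -c "
from h import *
delta([551,-203,65],-1.5)"
```

```text
t 1.65 pos [ 504.9 -112.6  157.3] rd [[-236.9   74.6]] rot [-180.     0.    -1.4] F [ 0.6  0.7 -0.3]
delta tool [48.3 89.2 92.2] rz 0.001
```

Request:
drive_tool --series '[[0,[48,91,7],[0,0,0.001]],[0,[48,91,7],[0,0,0.001]],[0,[48,91,7],[0,0,0.001]],[0,[48,91,52],[0,0,0.001]],[0,[48,91,92],[0,0,0.001]]]'

```text
time_s: 2.15
ee_pos: [550.5, -202.8, 64.9]
ee_rot: [180.0, -0.1, -1.5]
force: [-0.4, -0.2, -0.4]
gripper_width: 91.4
```

Run:
```python
from h import *
f=env.grab_frame("wrist"); cv2.imwrite("pics/w1.png",f["image"][:,:,::-1])
g=env.grab_frame("scene"); cv2.imwrite("pics/s1.png",cv2.resize(g["image"][145:260,180:370][:,:,::-1],None,fx=4.2,fy=4.2,interpolation=cv2.INTER_CUBIC))
print(f["origin"],f["orientation"])
delta([551,-203,65],-1.5)
print(toz(f,[[0,0],[511,0],[256,150]],97).round(1))
```

```text
[ 551.83306665 -124.11732773  235.70122612] [ 1.63742903e+02 -2.55300487e-02 -1.51893357e+00]
t 2.25 pos [ 545.7 -200.5   60.4] rd [[-325.4   35.3]] rot [-179.7    0.7   -1.4] F [ 0.6 -0.1  0.1]
delta tool [ 5.3  2.4 -4.6] rz 0.001
[[ 446.8  -79.    97. ]
 [ 659.2  -84.7   97. ]
 [ 551.5 -145.6   97. ]]
```

View pics/w1.png

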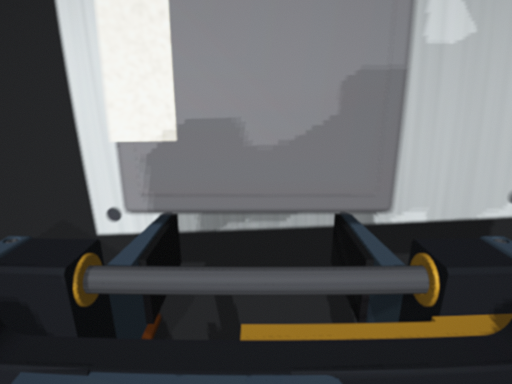

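View pics/s1.png

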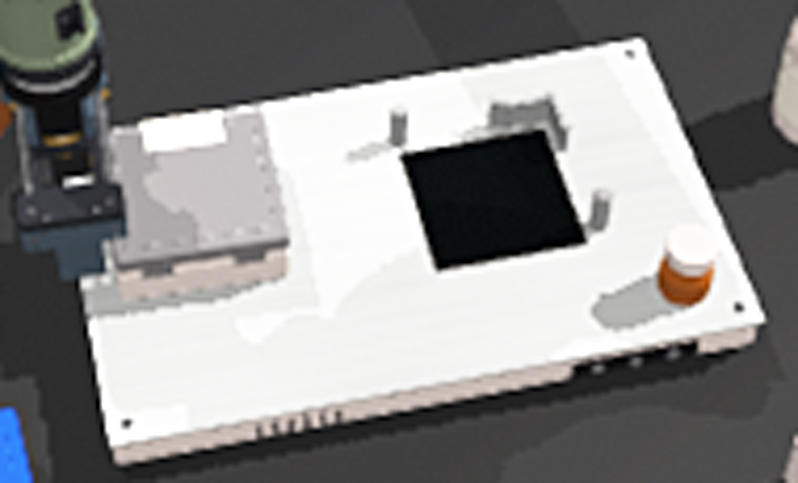

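Run:
```python
from h import *
f=env.grab_frame("wrist")
P=toz(f,[[125,209],[393,209],[119,150],[407,60]],97); print(P.round(1),rd(P).round(1), np.hypot(*(P[1]-P[0])[:2]))
P=toz(f,[[114,214]],45); print(rd(P))
delta([551,-203,65],-1.5)
```

```text
[[ 485.9 -168.6   97. ]
 [ 609.2 -171.2   97. ]
 [ 487.1 -141.2   97. ]
 [ 609.4 -107.3   97. ]] [[-292.5   94.6]
 [-297.2  -28.7]
 [-265.2   92.9]
 [-233.3  -30. ]] 123.30545663372563
[[-312.97584211  127.20508749]]
t 2.3 pos [ 548.1 -201.4   63.5] rd [[-326.3   32.9]] rot [-179.9    0.4   -1.4] F [0.6 0.1 0.7]
delta tool [ 2.9  1.6 -1.5] rz 0.001
```

The wrist view shows the box's trailing lid edge at row 209, from column 125 to 393, square to the open fingers and about 12 mm ahead. I push slowly along tool -y.

Request:
drive_tool --series '[[0,[0,-4,0],[0,0,0]],[0,[0,-8,0],[0,0,0]],[0,[0,-11,0],[0,0,0]],[0,[0,-14,0],[0,0,0]],[0,[0,-17,0],[0,0,0]]]'

```text
time_s: 2.8
ee_pos: [552.0, -186.3, 67.1]
ee_rot: [179.9, -0.2, -1.4]
force: [0.9, -5.0, 3.2]
gripper_width: 91.3
```

Request:
drive_tool --series '[[0,[0,-4,0],[0,0,0]],[0,[0,-8,0],[0,0,0]],[0,[0,-12,0],[0,0,0]],[0,[0,-16,0],[0,0,0]],[0,[0,-20,0],[0,0,0]]]'

```text
time_s: 3.3
ee_pos: [551.1, -165.3, 65.4]
ee_rot: [-180.0, 0.0, -1.4]
force: [-0.5, -4.6, 3.8]
gripper_width: 91.0
```

Request:
drive_tool --series '[[0,[0,-4,0],[0,0,0]],[0,[0,-8,0],[0,0,0]],[0,[0,-12,0],[0,0,0]],[0,[0,-16,0],[0,0,0]],[0,[0,-20,0],[0,0,0]]]'

```text
time_s: 3.8
ee_pos: [551.6, -145.2, 65.4]
ee_rot: [-180.0, 0.0, -1.4]
force: [-0.8, -4.3, 2.4]
gripper_width: 91.1
```

Run:
```python
from h import *
f=env.grab_frame("wrist"); cv2.imwrite("pics/w2.png",f["image"][:,:,::-1])
delta([551,-203,65],-1.5)
```

```text
t 3.85 pos [ 551.6 -144.6   65.4] rd [[-269.6   28.5]] rot [-179.9    0.    -1.4] F [-0.3 -1.4  1.8]
delta tool [ 0.9 58.4  0.4] rz 0.001
```

View pics/w2.png

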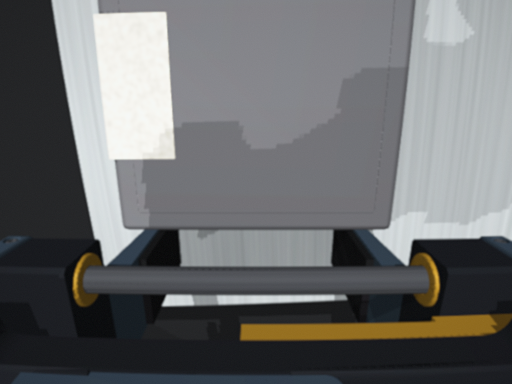

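Contact is made. It slides straight at about 4.5 N, and the lid edge at row 228 sits against the fingers. I continue.

Request:
drive_tool --series '[[0,[0,-4,0],[0,0,0]],[0,[0,-8,0],[0,0,0]],[0,[0,-12,0],[0,0,0]],[0,[0,-16,0],[0,0,0]],[0,[0,-20,0],[0,0,0]]]'

```text
time_s: 4.35
ee_pos: [552.1, -125.1, 65.4]
ee_rot: [-180.0, 0.0, -1.4]
force: [-0.6, -2.4, 0.3]
gripper_width: 91.5
```

Request:
drive_tool --series '[[0,[0,-4,0],[0,0,0]],[0,[0,-8,0],[0,0,0]],[0,[0,-12,0],[0,0,0]],[0,[0,-16,0],[0,0,0]],[0,[0,-20,0],[0,0,0]]]'

```text
time_s: 4.85
ee_pos: [552.6, -105.2, 65.4]
ee_rot: [-180.0, 0.0, -1.4]
force: [-0.7, -2.4, 0.3]
gripper_width: 91.0
```

Run:
```python
from h import *
f=env.grab_frame("side"); cv2.imwrite("pics/d3.png",cv2.resize(f["image"][145:325,140:320][:,:,::-1],None,fx=3.3,fy=3.3,interpolation=cv2.INTER_CUBIC))
pickle.dump(f,open("d3.pkl","wb"))
delta([551,-203,65],-1.5)
```

```text
t 4.9 pos [ 552.6 -104.6   65.4] rd [[-229.7   26.8]] rot [-179.9    0.    -1.4] F [ 0.3 -0.3  0.3]
delta tool [ 0.9 98.4  0.3] rz 0.001
```

View pics/d3.png

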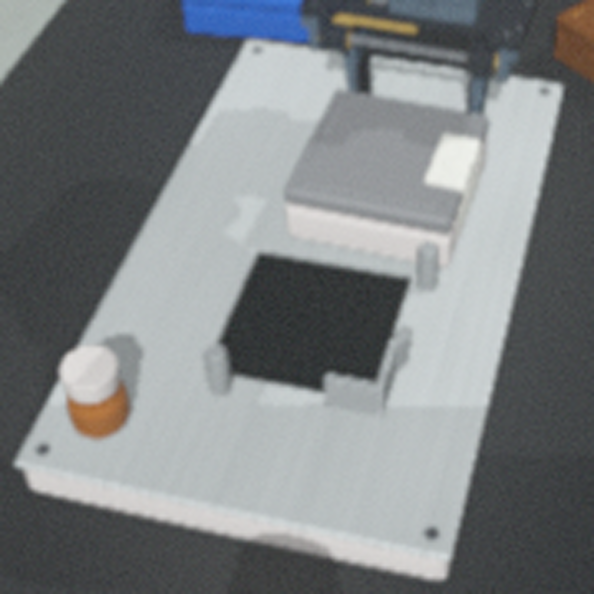

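The side view shows the box's near-left end about 13 mm short of the post at crop (428,265). I close up slowly.

Request:
drive_tool --series '[[0,[0,-2,0],[0,0,0]],[0,[0,-4,0],[0,0,0]],[0,[0,-6,0],[0,0,0]],[0,[0,-8,0],[0,0,0]],[0,[0,-9.5,0],[0,0,0]]]'

```text
time_s: 5.4
ee_pos: [552.8, -95.9, 65.4]
ee_rot: [-180.0, 0.0, -1.4]
force: [0.3, -1.1, -1.1]
gripper_width: 91.1
```

Request:
drive_tool --series '[[0,[0,-1,0],[0,0,0]],[0,[0,-2,0],[0,0,0]],[0,[0,-2.5,0],[0,0,0]],[0,[0,-3,0],[0,0,0]],[0,[0,-3.5,0],[0,0,0]]]'

```text
time_s: 5.9
ee_pos: [553.5, -95.0, 65.9]
ee_rot: [179.7, -0.1, -1.3]
force: [-0.3, -10.0, 0.1]
gripper_width: 91.0
```

The box met the post, with a 10 N reaction through the left finger, so I stop. I back off, close the fingers and move 36 mm to the right of the box centre.

Request:
drive_tool --series '[[0,[0,4,0],[0,0,0]],[0,[0,10,0],[0,0,0]],[1,[12,10,0],[0,0,0]],[1,[26,10,0],[0,0,0]],[1,[36,10,0],[0,0,0]]]' --squeeze 20

```text
time_s: 6.4
ee_pos: [590.5, -103.4, 65.7]
ee_rot: [-180.0, -0.1, -1.5]
force: [-0.4, 0.0, 1.4]
gripper_width: 69.6
```

Run:
```python
from h import *
f=env.grab_frame("wrist"); cv2.imwrite("pics/w4.png",f["image"][:,:,::-1])
delta([551,-203,65],-1.5); print(env.state()["gripper_width"])
```

```text
t 6.45 pos [ 592.2 -103.5   65.7] rd [[-229.3  -12.8]] rot [-180.    -0.2   -1.4] F [2.8 0.1 0.4]
delta tool [-38.7 100.5   0.6] rz 0.001
66.07835563728605
```

View pics/w4.png

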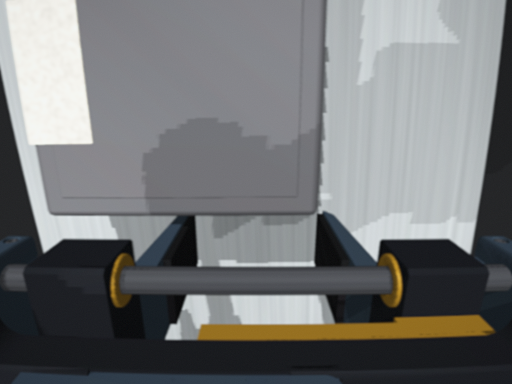

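The wrist view shows the fingers still closing (66 mm open), with the box's right edge at column 322. I wait for them to shut, then approach.

Request:
drive_tool --series '[[1,[0,0,0],[0,0,0]],[1,[0,0,0],[0,0,0]],[1,[0,0,0],[0,0,0]],[1,[0,0,0],[0,0,0]],[1,[0,0,0],[0,0,0]]]'

```text
time_s: 6.95
ee_pos: [588.5, -103.5, 65.7]
ee_rot: [-180.0, 0.0, -1.4]
force: [-0.2, -0.0, -0.0]
gripper_width: 26.3
```

Request:
drive_tool --series '[[1,[0,0,0],[0,0,0]],[1,[0,-1,0],[0,0,0]],[1,[0,-3,0],[0,0,0]],[1,[0,-5,0],[0,0,0]],[1,[0,-7,0],[0,0,0]]]'

```text
time_s: 7.45
ee_pos: [589.0, -96.3, 65.6]
ee_rot: [-180.0, 0.0, -1.4]
force: [0.3, -0.5, 0.8]
gripper_width: 0.4
```

Request:
drive_tool --series '[[1,[2,-2,0],[0,0,-0.01]],[1,[5,-3.5,0],[0,0,-0.03]],[1,[8,-5,0],[0,0,-0.05]],[1,[11,-6.5,0],[0,0,-0.07]],[1,[14,-8.5,0],[0,0,-0.09]]]'

```text
time_s: 7.95
ee_pos: [603.5, -88.4, 65.5]
ee_rot: [-180.0, 0.0, 3.8]
force: [-0.2, -0.8, -0.2]
gripper_width: 0.3
```

Run:
```python
from h import *
f=env.grab_frame("wrist"); cv2.imwrite("pics/w5.png",f["image"][:,:,::-1])
delta([551,-203,65],-1.5); print(env.state()["gripper_width"])
```

```text
t 8.0 pos [604.1 -88.1  65.6] rd [[-214.  -25.]] rot [-180.    -0.     3.9] F [-1.  -0.5 -0.7]
delta tool [-60.7 111.1   0.5] rz 0.093
0.6705475673536441
```

View pics/w5.png

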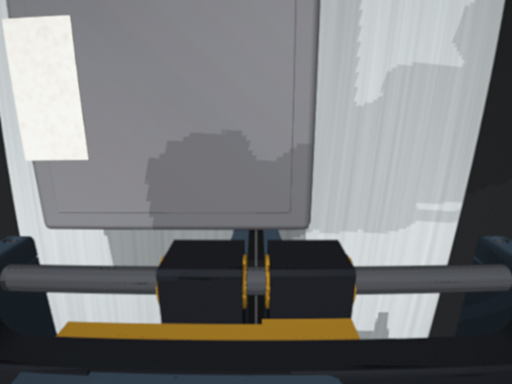

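The box's lower edge is level in the wrist view (row 228, columns 45–310), so the box turns with the tool. I continue round the post.

Request:
drive_tool --series '[[1,[3,-2.3,0],[0,0,-0.024]],[1,[6,-4.7,0],[0,0,-0.048]],[1,[9,-7.2,0],[0,0,-0.072]],[1,[12,-9.7,0],[0,0,-0.096]],[1,[15.5,-12.2,0],[0,0,-0.12]]]'

```text
time_s: 8.5
ee_pos: [618.1, -75.0, 65.6]
ee_rot: [-180.0, 0.0, 10.7]
force: [-1.2, -1.6, 0.8]
gripper_width: 0.5
```

Request:
drive_tool --series '[[1,[3,-2.3,0],[0,0,-0.024]],[1,[6,-4.7,0],[0,0,-0.048]],[1,[9,-7.2,0],[0,0,-0.072]],[1,[12,-9.7,0],[0,0,-0.096]],[1,[15.5,-12.2,0],[0,0,-0.12]]]'

```text
time_s: 9.0
ee_pos: [631.1, -60.2, 65.6]
ee_rot: [-180.0, -0.0, 17.6]
force: [-0.4, -0.8, 0.1]
gripper_width: 0.7
```

```bash
cat > look.py <<'E'
import sys
from h import *
k=sys.argv[1]
f=env.grab_frame("wrist"); g=env.grab_frame("side")
b=cv2.resize(g["image"][145:325,140:320],(384,384),interpolation=cv2.INTER_CUBIC)
a=cv2.resize(f["image"],(416,312)); c=np.zeros((384,800,3),np.uint8); c[:312,:416]=a; c[:,416:]=b
cv2.imwrite(f"pics/{k}.png",c[:,:,::-1]); pickle.dump((f,g),open(k+".pkl","wb"))
s=env.state(); ps=np.deg2rad(s["ee_rot"][2]-0.97)
r=rd(s["ee_pos"])[0]; d=np.array([-58,74.5])-r
print("t",round(s["time_s"],2),"rd",r.round(1),"z",s["ee_pos"][2].round(1),"yaw_r",np.rad2deg(ps).round(1),"F fwd/left",(s["force"][:2]@np.array([ex,ey]).T).round(1),"post fwd,left",(d@[np.cos(ps),np.sin(ps)]).round(1),(d@[-np.sin(ps),np.cos(ps)]).round(1))
E
python3 look.py l6
```

```text
t 9.1 rd [-186.2  -52.9] z 65.6 yaw_r 16.6 F fwd/left [-1.1 -0.9] post fwd,left 159.2 85.5
```

View pics/l6.png

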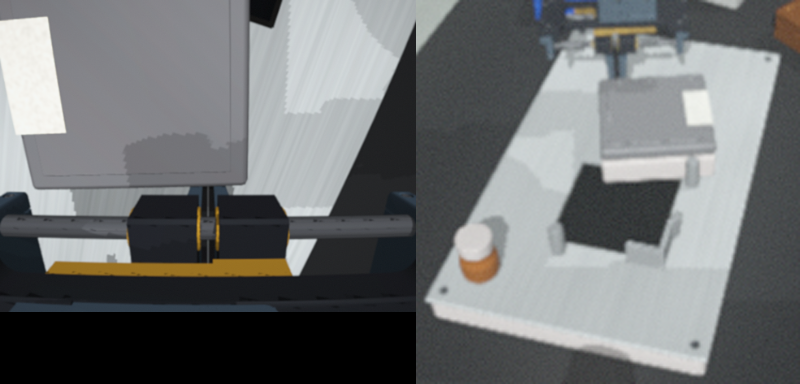

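It has turned about 15° at 1–2 N, still against the post. I continue.

Request:
drive_tool --series '[[1,[3.4,-2.3,0],[0,0,-0.024]],[1,[6.8,-4.6,0],[0,0,-0.048]],[1,[10.2,-7,0],[0,0,-0.072]],[1,[13.6,-9.4,0],[0,0,-0.096]],[1,[17,-12,0],[0,0,-0.12]]]'

```text
time_s: 9.6
ee_pos: [643.7, -43.6, 65.6]
ee_rot: [180.0, -0.0, 24.5]
force: [-1.4, -0.2, -0.4]
gripper_width: 0.5
```

Request:
drive_tool --series '[[1,[3.4,-2.3,0],[0,0,-0.024]],[1,[6.8,-4.6,0],[0,0,-0.048]],[1,[10.2,-7,0],[0,0,-0.072]],[1,[13.6,-9.4,0],[0,0,-0.096]],[1,[17,-12,0],[0,0,-0.12]]]'

```text
time_s: 10.1
ee_pos: [654.2, -25.6, 65.6]
ee_rot: [-180.0, -0.0, 31.3]
force: [0.4, -1.8, 0.5]
gripper_width: 0.6
```

```bash
python3 look.py l7
```

```text
t 10.2 rd [-152.   -76.4] z 65.6 yaw_r 30.3 F fwd/left [-0.5 -0.3] post fwd,left 157.3 82.8
```

View pics/l7.png

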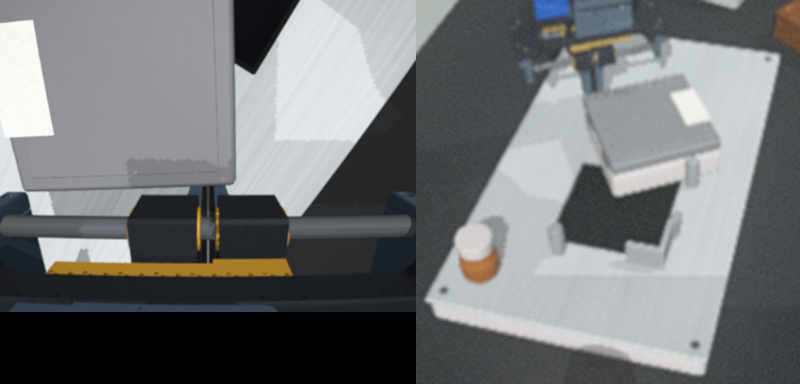

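It has turned about 30°, and the box has crept left so the finger is near its right end (column 208 against the edge at 234). I move the finger 18 mm left along the face and go on.

Request:
drive_tool --series '[[1,[-3,4,0],[0,0,0]],[1,[-9,4,0],[0,0,0]],[1,[-15,4,0],[0,0,0]],[1,[-18,3,0],[0,0,0]],[1,[-18,0,0],[0,0,0]]]'

```text
time_s: 10.7
ee_pos: [638.1, -35.8, 65.7]
ee_rot: [180.0, -0.0, 31.2]
force: [4.2, -2.8, -0.1]
gripper_width: 0.5
```

Request:
drive_tool --series '[[1,[3.6,-1.7,0],[0,0,-0.024]],[1,[7.2,-3.5,0],[0,0,-0.048]],[1,[10.8,-5.3,0],[0,0,-0.072]],[1,[14.4,-7.2,0],[0,0,-0.096]],[1,[18,-9.1,0],[0,0,-0.12]]]'

```text
time_s: 11.2
ee_pos: [649.7, -17.8, 65.6]
ee_rot: [180.0, -0.0, 38.2]
force: [0.7, -2.5, 0.7]
gripper_width: 0.4
```

Request:
drive_tool --series '[[1,[3.6,-1.7,0],[0,0,-0.024]],[1,[7.2,-3.5,0],[0,0,-0.048]],[1,[10.8,-5.3,0],[0,0,-0.072]],[1,[14.4,-7.2,0],[0,0,-0.096]],[1,[18,-9.1,0],[0,0,-0.12]]]'

```text
time_s: 11.7
ee_pos: [658.2, 0.5, 65.6]
ee_rot: [180.0, -0.0, 45.1]
force: [1.2, -1.8, -0.4]
gripper_width: 0.5
```

```bash
python3 look.py l8
```

```text
t 11.8 rd [-125.9  -80.8] z 65.6 yaw_r 44.1 F fwd/left [-0.3 -2.3] post fwd,left 156.8 64.4
```

View pics/l8.png

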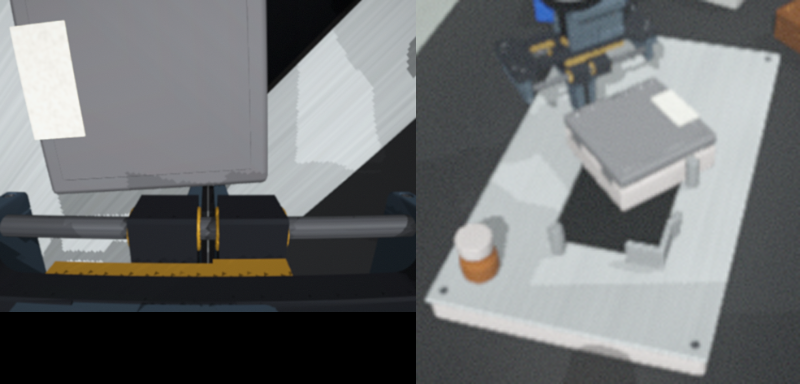

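It is at about 42° and the finger is holding its place. I continue.

Request:
drive_tool --series '[[1,[3.7,-1.7,0],[0,0,-0.024]],[1,[7.4,-3.5,0],[0,0,-0.048]],[1,[11,-5.3,0],[0,0,-0.072]],[1,[14.7,-7.2,0],[0,0,-0.096]],[1,[18.3,-9,0],[0,0,-0.12]]]'

```text
time_s: 12.3
ee_pos: [664.4, 19.8, 65.6]
ee_rot: [-180.0, 0.0, 52.0]
force: [2.0, -2.9, 0.3]
gripper_width: 0.2
```

Request:
drive_tool --series '[[1,[3.7,-1.7,0],[0,0,-0.024]],[1,[7.4,-3.5,0],[0,0,-0.048]],[1,[11,-5.3,0],[0,0,-0.072]],[1,[14.7,-7.2,0],[0,0,-0.096]],[1,[18.3,-9,0],[0,0,-0.12]]]'

```text
time_s: 12.8
ee_pos: [668.5, 39.7, 65.6]
ee_rot: [-180.0, 0.0, 58.8]
force: [1.9, -2.4, 0.6]
gripper_width: 0.4
```

Request:
drive_tool --series '[[1,[3.7,-1.7,0],[0,0,-0.024]],[1,[7.4,-3.5,0],[0,0,-0.048]],[1,[11,-5.3,0],[0,0,-0.072]],[1,[14.7,-7.2,0],[0,0,-0.096]],[1,[18.3,-9,0],[0,0,-0.12]]]'

```text
time_s: 13.3
ee_pos: [670.2, 60.2, 65.4]
ee_rot: [-180.0, -0.0, 65.7]
force: [1.2, -1.2, -0.4]
gripper_width: 0.4
```

```bash
python3 look.py l9
```

```text
t 13.4 rd [-66.4 -93.6] z 65.4 yaw_r 64.7 F fwd/left [-0.3 -1. ] post fwd,left 155.6 64.3
```

View pics/l9.png

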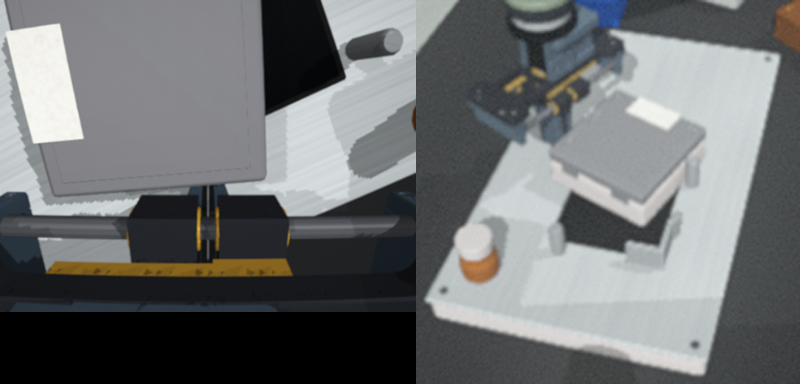

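It is at about 60°, with the box's leading edge near column 265 and the pins clear of the fingers. I continue.

Request:
drive_tool --series '[[1,[3.7,-1.7,0],[0,0,-0.024]],[1,[7.4,-3.5,0],[0,0,-0.048]],[1,[11,-5.3,0],[0,0,-0.072]],[1,[14.7,-7.2,0],[0,0,-0.096]],[1,[18.3,-9,0],[0,0,-0.12]]]'

```text
time_s: 13.9
ee_pos: [669.8, 80.5, 65.6]
ee_rot: [-180.0, -0.0, 72.6]
force: [1.2, -1.4, 0.1]
gripper_width: 0.6
```

Request:
drive_tool --series '[[1,[3.7,-1.7,0],[0,0,-0.024]],[1,[7.4,-3.5,0],[0,0,-0.048]],[1,[11,-5.3,0],[0,0,-0.072]],[1,[14.7,-7.2,0],[0,0,-0.096]],[1,[18.3,-9,0],[0,0,-0.12]]]'

```text
time_s: 14.4
ee_pos: [666.7, 100.6, 65.6]
ee_rot: [180.0, -0.0, 79.5]
force: [1.0, -0.5, -0.1]
gripper_width: 0.8
```

```bash
python3 look.py l10
```

```text
t 14.5 rd [-25.9 -90.7] z 65.6 yaw_r 78.4 F fwd/left [ 0.6 -1.1] post fwd,left 155.4 64.5
```

View pics/l10.png

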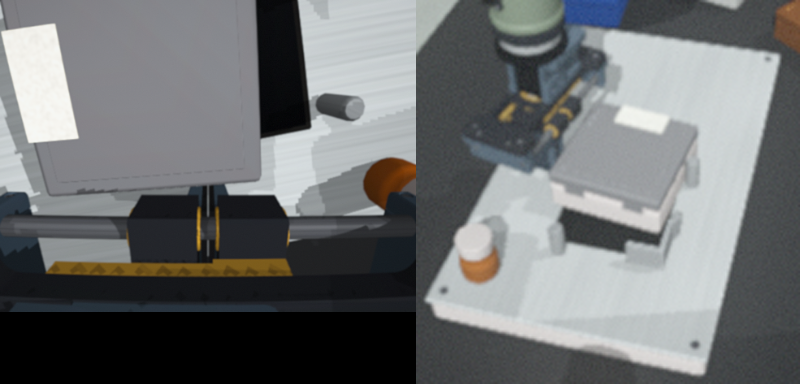

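It is at about 75°, and the pot is visible at (390,180), well to the right. Two more steps bring it square to the angle.

Request:
drive_tool --series '[[1,[3.7,-1.9,0],[0,0,-0.024]],[1,[7.4,-3.9,0],[0,0,-0.048]],[1,[11,-6,0],[0,0,-0.072]],[1,[14.7,-8,0],[0,0,-0.096]],[1,[18.3,-10,0],[0,0,-0.12]]]'

```text
time_s: 15.0
ee_pos: [660.6, 120.7, 65.7]
ee_rot: [179.9, -0.0, 86.3]
force: [2.8, 1.2, -0.6]
gripper_width: 0.3
```

Request:
drive_tool --series '[[1,[2.6,-1.7,0],[0,0,-0.02]],[1,[5.2,-3.4,0],[0,0,-0.04]],[1,[7.8,-5.1,0],[0,0,-0.06]],[1,[10.4,-6.8,0],[0,0,-0.08]],[1,[12.8,-8.4,0],[0,0,-0.098]]]'

```text
time_s: 15.5
ee_pos: [660.8, 132.6, 68.6]
ee_rot: [178.9, 0.1, 92.0]
force: [17.4, -4.4, 1.5]
gripper_width: 0.1
```

```bash
python3 look.py l11
```

```text
t 15.6 rd [  6.  -85.5] z 68.9 yaw_r 91.0 F fwd/left [ -4.1 -16.1] post fwd,left 161.1 61.1
```

View pics/l11.png

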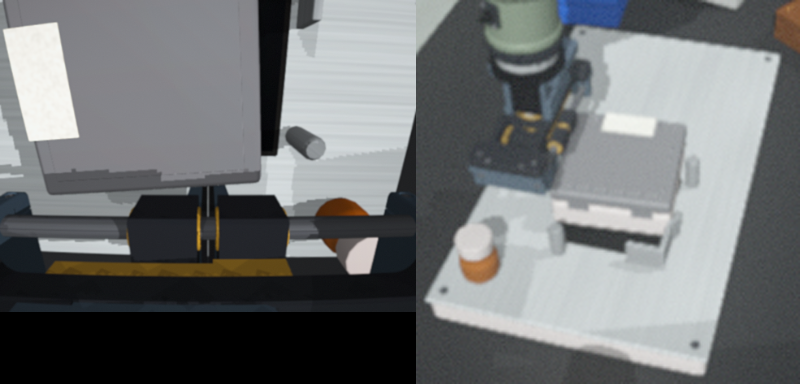

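The force jumped to 17–18 N because the box is stopped. I back off at once.

Request:
drive_tool --series '[[1,[0,8,0],[0,0,0]],[1,[0,12,0],[0,0,0]],[1,[0,12,0],[0,0,0]],[1,[0,12,0],[0,0,0]],[1,[0,12,0],[0,0,0]]]'

```text
time_s: 16.1
ee_pos: [663.8, 133.8, 65.2]
ee_rot: [-179.9, 0.0, 91.9]
force: [0.7, -0.4, -0.4]
gripper_width: 0.4
```

```bash
python3 look.py l12
python3 - <<'E'
from h import *
f,g=pickle.load(open("l12.pkl","rb")); h=env.grab_frame("scene"); pickle.dump(h,open("l12s.pkl","wb"))
cv2.imwrite("pics/c12a.png",cv2.resize(g["image"][185:275,190:290][:,:,::-1],None,fx=6,fy=6,interpolation=cv2.INTER_CUBIC))
cv2.imwrite("pics/c12b.png",cv2.resize(h["image"][155:225,250:340][:,:,::-1],None,fx=8,fy=8,interpolation=cv2.INTER_CUBIC))
E
```

```text
t 16.2 rd [  6.9 -88.8] z 65.4 yaw_r 90.9 F fwd/left [ 0.2 -0.7] post fwd,left 164.3 62.3
```

View pics/l12.png

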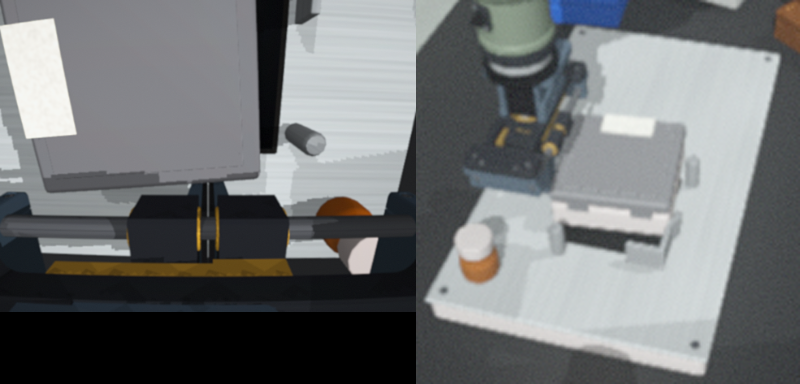

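View pics/c12a.png

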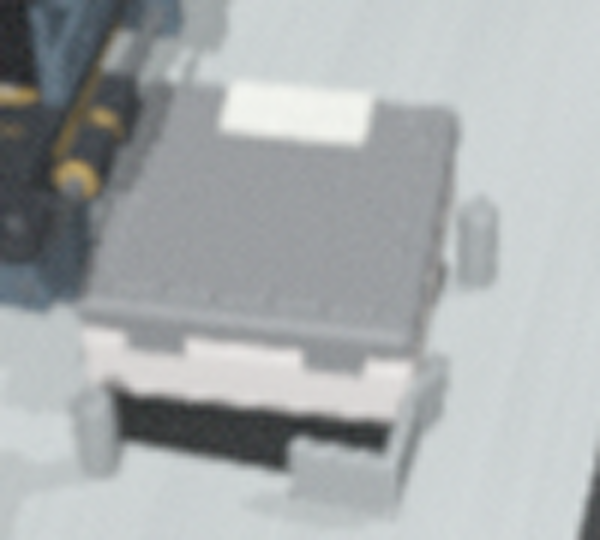

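View pics/c12b.png

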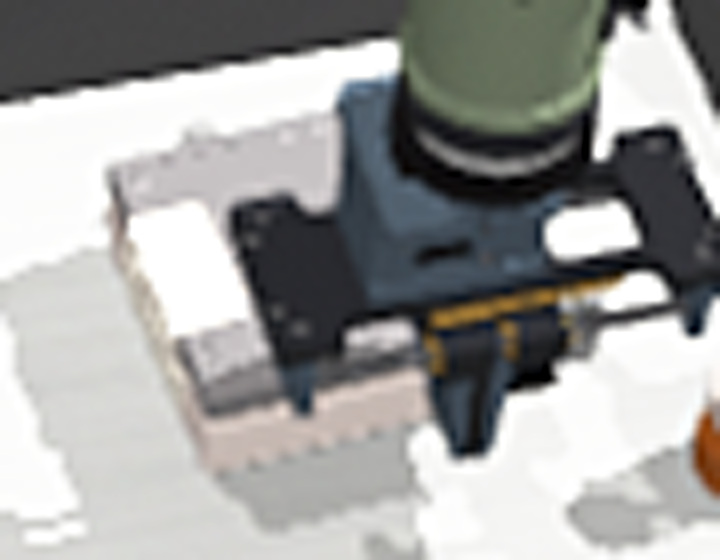

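Run:
```python
from h import *
f,g=pickle.load(open("l12.pkl","rb")); h=pickle.load(open("l12s.pkl","rb"))
def rep(n,fr,p,o,s,z=97.):
    q=rd(toz(fr,np.array(p)/s+np.array(o)-.45,z)[:,:2]-BIAS[n]); d=np.diff(q,axis=0)
    print(n,q.round(1).tolist(),np.hypot(*d.T).round(1),np.rad2deg(np.arctan2(d[:,1],d[:,0])).round(1))
rep("side",g,[[458,108],[415,338],[82,305]],(190,185),6)
rep("side",g,[[415,418],[100,380]],(190,185),6,45.)
rep("scene",h,[[108,165],[205,402]],(250,155),8)
rep("scene",h,[[210,468]],(250,155),8,45.)
q=rd(toz(f,[[62,232],[316,216],[313,0]],97)); d=np.diff(q,axis=0); print("wrist",q.round(1),np.rad2deg(np.arctan2(d[:,1],d[:,0])).round(1),np.hypot(*d.T))
```

```text
side [[-103.0, 55.6], [26.6, 68.7], [40.6, -59.6]] [130.2 129. ] [  5.8 -83.8]
side [[22.2, 67.6], [33.2, -59.9]] [127.9] [-85.1]
scene [[-103.4, 51.6], [-93.6, -76.9]] [128.9] [-85.7]
scene [[-89.2, -71.4]] [] []
wrist [[-89.4 -71.8]
 [ 34.6 -61.2]
 [ 27.7  30.9]] [ 4.9 94.3] [124.48556168  92.38445951]
```

The box is over-turned by about 5°: its left face runs from (-103,55) to (27,69). Its front-left corner rests in the lead-in, about 6 mm off the post, and it still has about 31 mm to go in x. I press gently on the right face farther back so it turns back onto the post.

Request:
drive_tool --series '[[1,[-6,4,0],[0,0,0]],[1,[-20,5,0],[0,0,0]],[1,[-35,5,0],[0,0,0]],[1,[-47,5,0],[0,0,0]],[1,[-52,4,0],[0,0,0]]]'

```text
time_s: 16.75
ee_pos: [670.5, 79.7, 65.6]
ee_rot: [-180.0, 0.0, 91.7]
force: [0.2, 0.4, 0.1]
gripper_width: 0.9
```

Request:
drive_tool --series '[[1,[0,-2,0],[0,0,0]],[1,[0,-4,0],[0,0,0]],[1,[0,-6,0],[0,0,0]],[1,[0,-8,0],[0,0,0]],[1,[0,-9,0],[0,0,0]]]'

```text
time_s: 17.25
ee_pos: [666.5, 80.7, 67.5]
ee_rot: [179.3, 0.2, 92.0]
force: [10.6, -5.8, -0.7]
gripper_width: 0.7
```

Request:
drive_tool --series '[[1,[0,-1,0],[0,0,0]],[1,[0,-2,0],[0,0,0]],[1,[0,-3,0],[0,0,0]],[1,[0,-3,0],[0,0,0]],[1,[0,-3,0],[0,0,0]]]'

```text
time_s: 17.75
ee_pos: [665.9, 79.8, 68.4]
ee_rot: [179.0, 0.2, 92.0]
force: [12.9, -7.3, 0.0]
gripper_width: 0.3
```

```bash
python3 look.py l13
```

```text
t 17.85 rd [-47.2 -89.6] z 68.4 yaw_r 91.0 F fwd/left [ -7.8 -14. ] post fwd,left 164.3 7.9
```

View pics/l13.png

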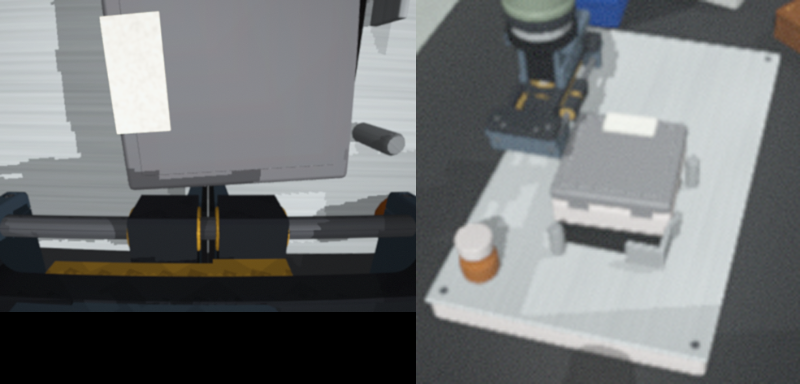

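The reaction is 15–16 N, so the box is already pinned between the post and the lead-in in this attitude; more +y push does nothing. I back off. The lead-in should straighten it as it slides in +x, so I go round to the label side.

Request:
drive_tool --series '[[1,[0,12,0],[0,0,0]],[1,[-20,22,0],[0,0,0]],[1,[-60,26,0],[0,0,0.1]],[1,[-105,26,0],[0,0,0.25]],[1,[-120,26,0],[0,0,0.4]]]'

```text
time_s: 18.35
ee_pos: [688.0, -40.5, 65.4]
ee_rot: [-180.0, 0.1, 68.5]
force: [0.2, 1.3, -0.7]
gripper_width: 0.5
```

Run:
```python
from h import *
delta([*wd([-150,-20]),65],0.97)
print(env.state()["qpos"].round(0))
f=env.grab_frame("side"); h=env.grab_frame("scene"); pickle.dump((f,h),open("l14.pkl","wb"))
cv2.imwrite("pics/c14a.png",cv2.resize(f["image"][185:275,190:290][:,:,::-1],None,fx=6,fy=6,interpolation=cv2.INTER_CUBIC))
cv2.imwrite("pics/c14b.png",cv2.resize(h["image"][155:225,250:340][:,:,::-1],None,fx=8,fy=8,interpolation=cv2.INTER_CUBIC))
```

```text
t 18.35 pos [688.  -40.5  65.4] rd [[-167.9 -109.7]] rot [-1.80e+02  1.00e-01  6.85e+01] F [ 0.2  1.3 -0.7]
delta tool [-17.8 -89.7   0.5] rz 1.178
[ -4.  35.  84.  -0.  61. -73.]
```

View pics/c14a.png

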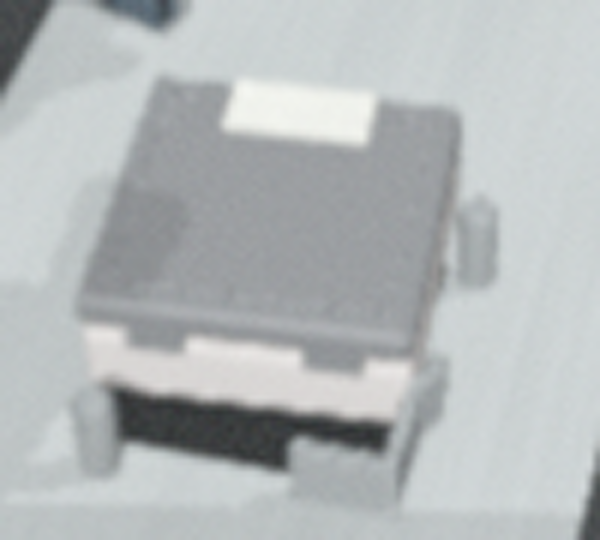

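View pics/c14b.png

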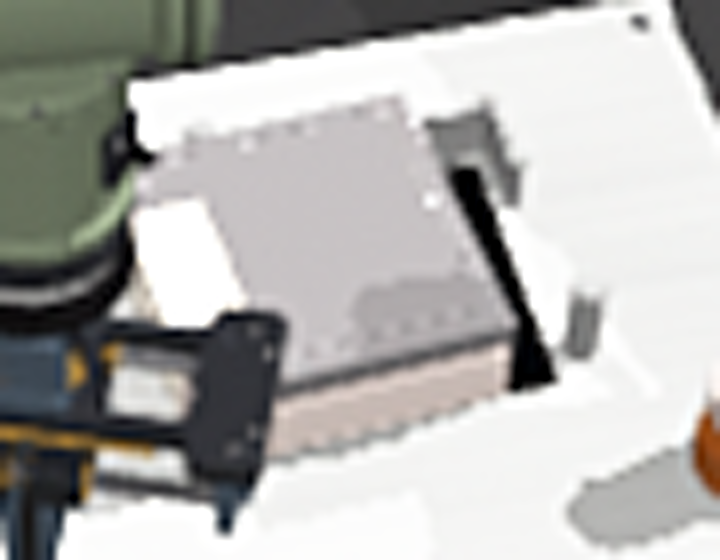

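```bash
cat >> h.py <<'E'
def rep(n,fr,p,o,s,z=97.):
    q=rd(toz(fr,np.array(p)/s+np.array(o)-.45,z)[:,:2]-BIAS[n]); d=np.diff(np.r_[q,q[:1]],axis=0)
    print(n,q.round(1).tolist(),"mean",q.mean(0).round(1),np.hypot(*d.T).round(1),np.rad2deg(np.arctan2(d[:,1],d[:,0])).round(1))
E
python3 - <<'E'
from h import *
g,h=pickle.load(open("l14.pkl","rb"))
rep("side",g,[[155,78],[460,106],[414,340],[80,303]],(190,185),6)
rep("side",g,[[412,418],[100,380]],(190,185),6,45.)
rep("scene",h,[[405,98],[520,320],[275,385]],(250,155),8)
E
```

```text
side [[-91.1, -73.8], [-104.4, 56.2], [27.7, 68.6], [39.8, -60.7]] mean [-32.   -2.4] [130.6 132.6 129.8 131.5] [  95.8    5.4  -84.6 -174.3]
side [[22.4, 66.4], [33.2, -59.9]] mean [27.8  3.3] [126.8 126.8] [-85.1  94.9]
scene [[26.0, 60.2], [38.4, -64.8], [-64.8, -74.8]] mean [ -0.1 -26.5] [125.5 103.7 162.7] [ -84.3 -174.4   56.1]
```

By measurement the box is centred at (-32,-2.5), turned +5.4°. Line-of-force check: the last push ran through the finger and the lead-in corner, so it was held by friction. Pushing +x on the left part of the label face should turn it back and slide it in.

Run:
```python
from h import *
delta([*wd([-155,36]),65],2.97)
```

```text
t 18.45 pos [688.  -39.2  65.4] rd [[-166.6 -109.6]] rot [-180.     0.    68.8] F [-0.1 -0.2  0.3]
delta tool [ -44.2 -139.3    0.5] rz 1.149
```

Request:
drive_tool --series '[[1,[-8,-26,0],[0,0,0.14]],[1,[-16,-52,0],[0,0,0.28]],[1,[-25,-80,0],[0,0,0.42]],[1,[-34,-106,0],[0,0,0.56]],[1,[-40,-126,0],[0,0,0.7]]]'

```text
time_s: 18.95
ee_pos: [554.1, -27.5, 65.6]
ee_rot: [-179.9, 0.0, 28.8]
force: [-0.5, -0.2, 0.5]
gripper_width: 0.4
```

Run:
```python
from h import *
delta([*wd([-150,36]),65],2.97)
```

```text
t 18.95 pos [554.1 -27.5  65.6] rd [[-152.6   24. ]] rot [-179.9    0.    28.8] F [-0.5 -0.2  0.5]
delta tool [-9.4 -7.9  0.6] rz 0.451
```

Request:
drive_tool --series '[[1,[-3,-2,0],[0,0,0.13]],[1,[-6,-5,0],[0,0,0.26]],[1,[-9,-8,0],[0,0,0.39]],[1,[-9.4,-8,0],[0,0,0.45]],[1,[-9.4,-8,0],[0,0,0.45]]]'

```text
time_s: 19.45
ee_pos: [543.9, -25.4, 65.8]
ee_rot: [-180.0, 0.0, 3.3]
force: [0.0, 0.5, -0.3]
gripper_width: 0.3
```

```bash
python3 look.py l15
```

```text
t 19.55 rd [-150.8   33.8] z 65.7 yaw_r 2.3 F fwd/left [0.8 0.4] post fwd,left 94.4 36.9
```

View pics/l15.png

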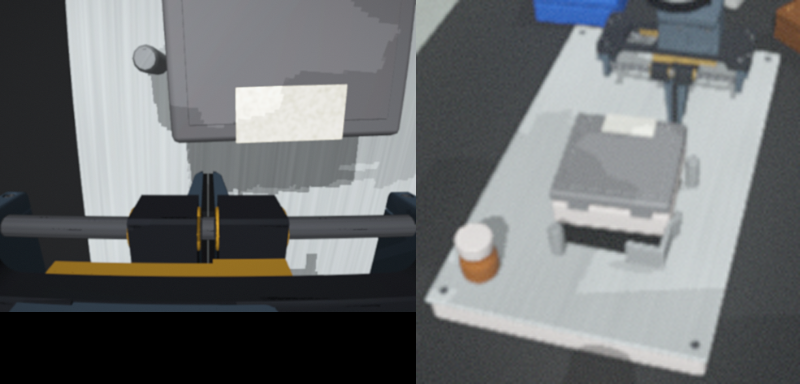

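The wrist view shows the post top at (148,60) beside the box's left edge (column 168), and the label faces the tool. The finger is aimed at the left part of the label face. I advance, then push slowly.

Request:
drive_tool --series '[[1,[0,-6,0],[0,0,0]],[1,[0,-12,0],[0,0,0]],[1,[0,-17,0],[0,0,0]],[1,[0,-20,0],[0,0,0]],[1,[0,-22,0],[0,0,0]]]'

```text
time_s: 20.05
ee_pos: [543.0, -4.7, 65.5]
ee_rot: [-180.0, 0.0, 3.1]
force: [-0.7, -0.0, -0.4]
gripper_width: 0.5
```

Request:
drive_tool --series '[[1,[0,-2,0],[0,0,0]],[1,[0,-4,0],[0,0,0]],[1,[0,-6,0],[0,0,0]],[1,[0,-7,0],[0,0,0]],[1,[0,-8,0],[0,0,0]]]'

```text
time_s: 20.55
ee_pos: [542.6, 2.3, 65.6]
ee_rot: [179.9, 0.0, 3.1]
force: [-0.1, -4.5, 1.2]
gripper_width: 0.3
```

Request:
drive_tool --series '[[1,[0,-1,0],[0,0,0]],[1,[0,-2,0],[0,0,0]],[1,[0,-3,0],[0,0,0]],[1,[0,-4,0],[0,0,0]],[1,[0,-5,0],[0,0,0]]]'

```text
time_s: 21.05
ee_pos: [542.2, 7.9, 65.6]
ee_rot: [-180.0, 0.0, 3.0]
force: [-0.8, -2.3, 1.4]
gripper_width: 0.3
```

```bash
python3 look.py l16
```

```text
t 21.15 rd [-116.8   35.3] z 65.6 yaw_r 2.1 F fwd/left [-1.6  1.3] post fwd,left 60.2 37.1
```

View pics/l16.png

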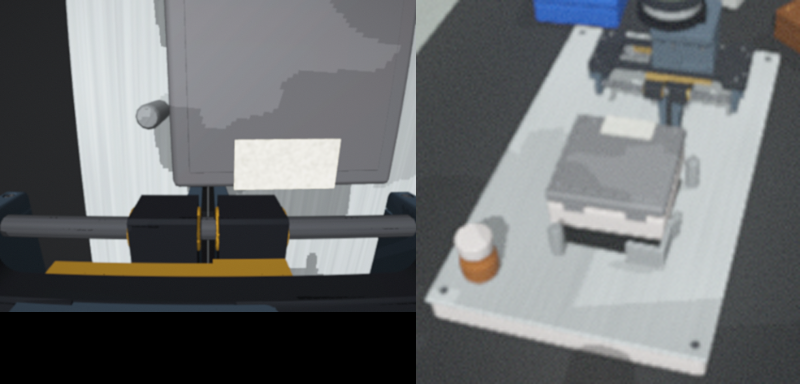

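Request:
drive_tool --series '[[1,[0,-1,0],[0,0,0]],[1,[0,-2,0],[0,0,0]],[1,[0,-3,0],[0,0,0]],[1,[0,-4,0],[0,0,0]],[1,[0,-5,0],[0,0,0]]]'

```text
time_s: 21.65
ee_pos: [542.2, 13.0, 65.6]
ee_rot: [-180.0, -0.0, 3.0]
force: [-1.5, -2.9, 1.2]
gripper_width: 0.4
```

Request:
drive_tool --series '[[1,[0,-1,0],[0,0,0]],[1,[0,-2,0],[0,0,0]],[1,[0,-3,0],[0,0,0]],[1,[0,-4,0],[0,0,0]],[1,[0,-5,0],[0,0,0]]]'

```text
time_s: 22.15
ee_pos: [541.8, 18.0, 65.6]
ee_rot: [-180.0, 0.0, 3.0]
force: [-0.5, -2.2, 0.4]
gripper_width: 0.4
```

```bash
python3 look.py l17;  python3 - <<'E'
from h import *
f,g=pickle.load(open("l17.pkl","rb"))
cv2.imwrite("pics/c17.png",cv2.resize(g["image"][185:275,190:290][:,:,::-1],None,fx=6,fy=6,interpolation=cv2.INTER_CUBIC))
E
```

```text
t 22.25 rd [-106.8   35.5] z 65.6 yaw_r 2.1 F fwd/left [-2.  1.] post fwd,left 50.2 37.2
```

View pics/l17.png

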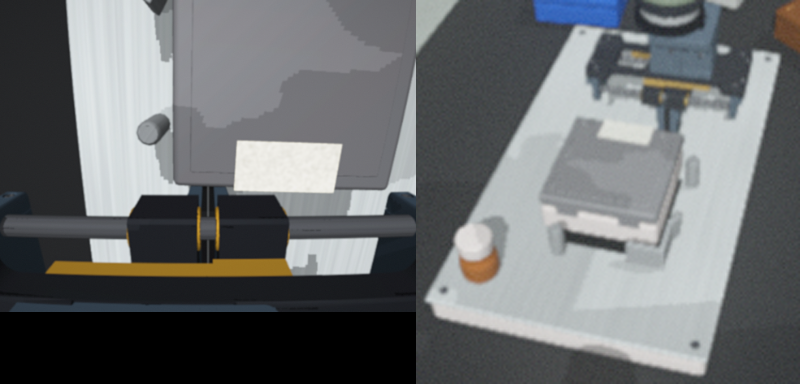

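View pics/c17.png

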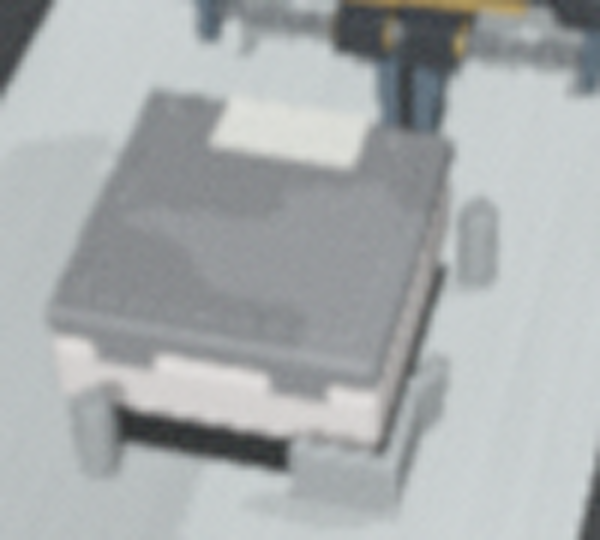

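Run:
```python
from h import *
f,g=pickle.load(open("l17.pkl","rb"))
rep("side",g,[[155,90],[455,138],[375,372],[48,312]],(190,185),6)
rep("side",g,[[372,448],[75,398]],(190,185),6,45.)
```

```text
side [[-83.8, -71.3], [-84.8, 58.5], [46.6, 58.3], [47.2, -71.0]] mean [-18.7  -6.4] [129.9 131.4 129.3 131. ] [ 9.040e+01 -1.000e-01 -8.980e+01 -1.799e+02]
side [[40.9, 54.9], [44.6, -66.5]] mean [42.7 -5.8] [121.4 121.4] [-88.3  91.7]
```

The box is now square (0°), centred at (-18.7,-6.4), and clear of the lead-in with its front at x≈47. I go round to its right face and press it +y onto the post and angle.

Request:
drive_tool --series '[[1,[0,15,0],[0,0,0]],[1,[20,28,0],[0,0,0.02]],[1,[65,30,0],[0,0,0.037]],[1,[112,30,0],[0,0,0.037]],[1,[140,25,0],[0,0,0.037]]]'

```text
time_s: 22.75
ee_pos: [686.7, -1.0, 65.8]
ee_rot: [-180.0, -0.2, 0.8]
force: [-1.0, -0.5, -0.2]
gripper_width: 0.8
```

Run:
```python
from h import *
delta([*wd([-17,-107]),65],0.97)
```

```text
t 22.75 pos [686.7  -1.   65.8] rd [[-128.4 -109. ]] rot [-180.    -0.2    0.8] F [-1.  -0.5 -0.2]
delta tool [  -2.3 -111.4    0.8] rz -0.002
```

Request:
drive_tool --series '[[1,[0,-30,0],[0,0,0]],[1,[0,-65,0],[0,0,0]],[1,[0,-95,0],[0,0,0]],[1,[0,-108,0],[0,0,0]],[1,[0,-111,0],[0,0,0]]]'

```text
time_s: 23.25
ee_pos: [681.3, 112.0, 65.5]
ee_rot: [-180.0, -0.0, 1.0]
force: [0.6, 0.2, 0.6]
gripper_width: 0.2
```

Request:
drive_tool --series '[[1,[-4,0,0],[0,0,0]],[1,[-8,0,0],[0,0,0]],[1,[-12,0,0],[0,0,0]],[1,[-15,0,0],[0,0,0]],[1,[-17,0,0],[0,0,0]]]'

```text
time_s: 23.75
ee_pos: [663.8, 110.4, 65.7]
ee_rot: [-180.0, -0.0, 0.9]
force: [-0.4, -0.9, -0.8]
gripper_width: 0.4
```

```bash
python3 look.py l18
```

```text
t 23.85 rd [-16.3 -88.2] z 65.7 yaw_r -0.1 F fwd/left [ 0.  -0.7] post fwd,left -41.9 162.6
```

View pics/l18.png

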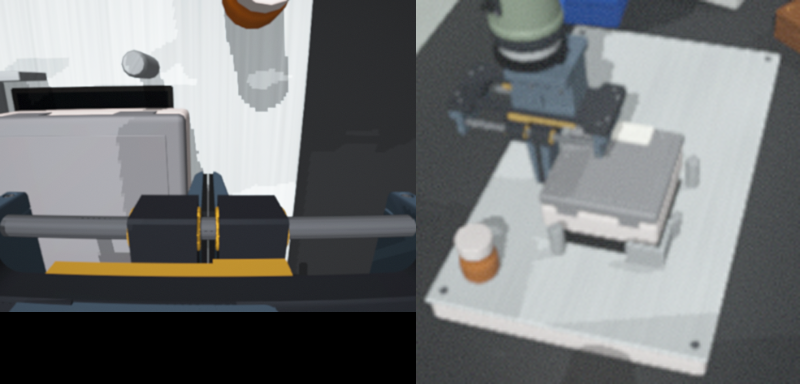

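The finger is right beside the box's right edge (column 188). I push +y in 1 mm steps.

Request:
drive_tool --series '[[1,[-1,0,0],[0,0,0]],[1,[-2,0,0],[0,0,0]],[1,[-3,0,0],[0,0,0]],[1,[-4,0,0],[0,0,0]],[1,[-5,0,0],[0,0,0]]]'

```text
time_s: 24.35
ee_pos: [659.5, 111.0, 65.7]
ee_rot: [-180.0, -0.1, 0.9]
force: [2.1, 0.9, -1.1]
gripper_width: 0.4
```

Request:
drive_tool --series '[[1,[-1,0,0],[0,0,0]],[1,[-1.5,0,0],[0,0,0]],[1,[-2,0,0],[0,0,0]],[1,[-2.5,0,0],[0,0,0]],[1,[-3,0,0],[0,0,0]]]'

```text
time_s: 24.85
ee_pos: [656.2, 110.9, 65.6]
ee_rot: [-180.0, -0.0, 0.9]
force: [1.9, -0.1, -0.6]
gripper_width: 0.4
```

Request:
drive_tool --series '[[1,[-0.5,0,0],[0,0,0]],[1,[-1,0,0],[0,0,0]],[1,[-1.5,0,0],[0,0,0]],[1,[-2,0,0],[0,0,0]],[1,[-2.5,0,0],[0,0,0]]]'

```text
time_s: 25.35
ee_pos: [654.6, 110.6, 65.9]
ee_rot: [180.0, -0.1, 0.9]
force: [4.4, -0.5, -0.5]
gripper_width: 0.4
```

Request:
drive_tool --series '[[1,[-0.5,0,0],[0,0,0]],[1,[-1,0,0],[0,0,0]],[1,[-1.5,0,0],[0,0,0]],[1,[-1.5,0,0],[0,0,0]],[1,[-1.5,0,0],[0,0,0]]]'

```text
time_s: 25.85
ee_pos: [654.5, 110.6, 66.4]
ee_rot: [180.0, -0.3, 0.9]
force: [7.6, -1.9, -0.8]
gripper_width: 0.6
```

```bash
python3 look.py l19
python3 - <<'E'
from h import *
f,g=pickle.load(open("l19.pkl","rb"))
cv2.imwrite("pics/c19.png",cv2.resize(g["image"][185:275,190:290][:,:,::-1],None,fx=6,fy=6,interpolation=cv2.INTER_CUBIC))
E
```

```text
t 25.95 rd [-16.3 -78.7] z 66.4 yaw_r -0.0 F fwd/left [-1.3 -7.3] post fwd,left -41.9 153.2
```

View pics/c19.png

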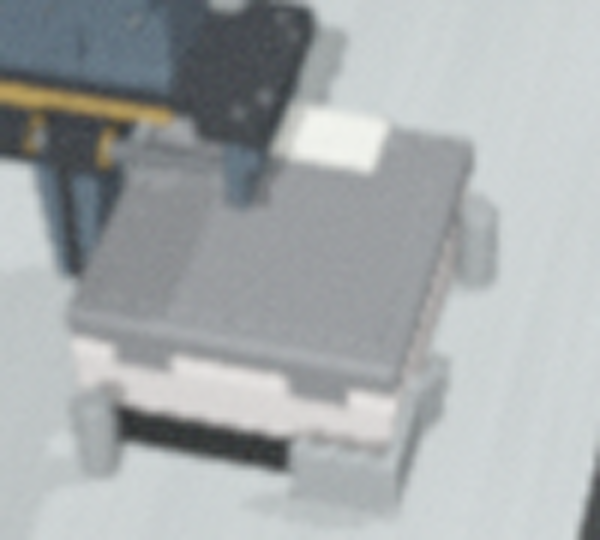

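It is seated in +y at 7.6 N, flush along the post and angle. Now I go back to the label side for the +x slide.

Run:
```python
from h import *
f,g=pickle.load(open("l19.pkl","rb"))
rep("side",g,[[472,142],[395,380],[72,320]],(190,185),6)
```

```text
side [[-84.1, 65.9], [48.7, 66.5], [48.9, -60.6]] mean [ 4.5 23.9] [132.8 127.1 183.5] [  0.3 -89.9 136.4]
```

Request:
drive_tool --series '[[1,[12,0,0],[0,0,0]],[1,[26,15,0],[0,0,0]],[1,[28,55,0],[0,0,0]],[1,[28,95,0],[0,0,0]],[1,[26,115,0],[0,0,0]]]'

```text
time_s: 26.45
ee_pos: [678.8, -6.2, 65.1]
ee_rot: [180.0, 0.2, 0.8]
force: [-0.8, 1.0, 0.2]
gripper_width: 0.8
```

Run:
```python
from h import *
delta([*wd([-132,4]),65],0.97)
```

```text
t 26.45 pos [678.8  -6.2  65.1] rd [[-133.4 -101. ]] rot [180.    0.2   0.8] F [-0.8  1.   0.2]
delta tool [-105.    -1.1    0.4] rz -0.003
```

The left face measures y=65.9–66.5 at 0.3°, so it is flush. I move behind the label face and advance.

Request:
drive_tool --series '[[1,[-30,0,0],[0,0,0]],[1,[-65,0,0],[0,0,0]],[1,[-95,0,0],[0,0,0]],[1,[-104,-5,0],[0,0,0]],[1,[-105,-12,0],[0,0,0]]]'

```text
time_s: 26.95
ee_pos: [573.7, 7.2, 65.9]
ee_rot: [-180.0, 0.0, 0.9]
force: [0.6, -0.3, -0.5]
gripper_width: 0.3
```

Request:
drive_tool --series '[[1,[0,-4,0],[0,0,0]],[1,[0,-8,0],[0,0,0]],[1,[0,-12,0],[0,0,0]],[1,[0,-14,0],[0,0,0]],[1,[0,-16,0],[0,0,0]]]'

```text
time_s: 27.45
ee_pos: [575.6, 22.3, 65.5]
ee_rot: [179.9, -0.1, 0.9]
force: [1.8, -2.2, -0.3]
gripper_width: 0.2
```

Request:
drive_tool --series '[[1,[0,-2,0],[0,0,0]],[1,[0,-4,0],[0,0,0]],[1,[0,-6,0],[0,0,0]],[1,[0,-8,0],[0,0,0]],[1,[0,-10,0],[0,0,0]]]'

```text
time_s: 27.95
ee_pos: [574.7, 32.6, 65.7]
ee_rot: [180.0, -0.0, 0.9]
force: [3.3, -3.2, -0.2]
gripper_width: 0.6
```

```bash
python3 look.py l20
```

```text
t 28.05 rd [-92.5   2.6] z 65.7 yaw_r -0.0 F fwd/left [-2.1 -1.3] post fwd,left 34.5 71.9
```

View pics/l20.png

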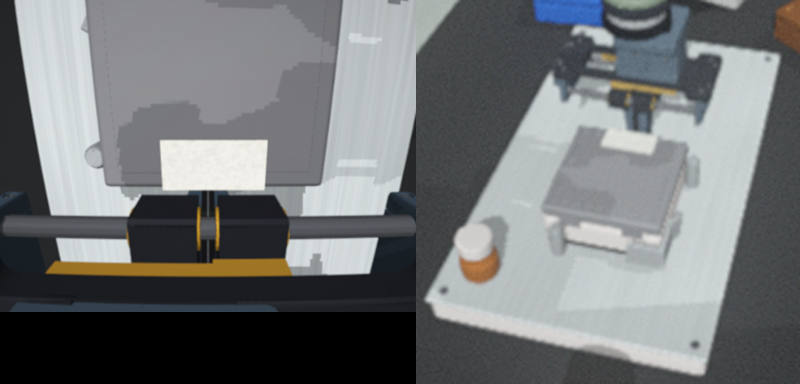

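It slides straight at 3–4 N, the label edge level and the post touching the left face at (95,155). About 8 mm remain, so I slow down.

Request:
drive_tool --series '[[1,[0,-1,0],[0,0,0]],[1,[0,-2,0],[0,0,0]],[1,[0,-3,0],[0,0,0]],[1,[0,-4,0],[0,0,0]],[1,[0,-5,0],[0,0,0]]]'

```text
time_s: 28.55
ee_pos: [574.3, 37.6, 65.7]
ee_rot: [180.0, -0.0, 0.9]
force: [2.5, -3.9, 1.2]
gripper_width: 0.5
```

Request:
drive_tool --series '[[1,[0,-0.5,0],[0,0,0]],[1,[0,-1,0],[0,0,0]],[1,[0,-1.5,0],[0,0,0]],[1,[0,-2,0],[0,0,0]],[1,[0,-2.5,0],[0,0,0]]]'

```text
time_s: 29.05
ee_pos: [574.3, 39.7, 65.7]
ee_rot: [180.0, -0.0, 0.9]
force: [1.0, -7.3, 2.8]
gripper_width: 0.2
```

Request:
drive_tool --series '[[1,[0,-0.4,0],[0,0,0]],[1,[0,-0.8,0],[0,0,0]],[1,[0,-1.2,0],[0,0,0]],[1,[0,-1.2,0],[0,0,0]],[1,[0,-1.2,0],[0,0,0]]]'

```text
time_s: 29.55
ee_pos: [574.3, 39.7, 65.7]
ee_rot: [179.8, -0.0, 1.0]
force: [1.5, -9.9, 2.3]
gripper_width: 0.6
```

```bash
python3 look.py l21
python3 - <<'E'
from h import *
f,g=pickle.load(open("l21.pkl","rb"))
cv2.imwrite("pics/c21.png",cv2.resize(g["image"][185:275,190:290][:,:,::-1],None,fx=6,fy=6,interpolation=cv2.INTER_CUBIC))
E
```

```text
t 29.65 rd [-85.8   2.7] z 65.7 yaw_r -0.0 F fwd/left [-9.8 -0.6] post fwd,left 27.8 71.9
```

View pics/c21.png

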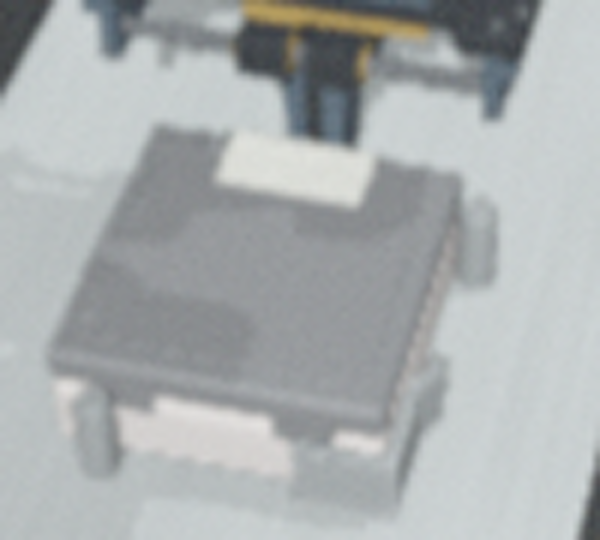

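Run:
```python
from h import *
f,g=pickle.load(open("l21.pkl","rb"))
rep("side",g,[[155,128],[463,175],[385,420],[48,362]],(190,185),6)
for p,n in [([66.5,66.5],"FL"),([-66.5,66.5],"BL"),([-66.5,-66.5],"BR"),([66.5,-66.5],"FR")]:
    w=wd(p)+BIAS["side"]; print(n,((proj(g,[w[0],w[1],97])+.45-[190,185])*6).round(0))
```

```text
side [[-61.3, -63.8], [-64.1, 66.6], [68.3, 67.6], [71.2, -62.2]] mean [3.5 2.1] [130.5 132.4 129.8 132.6] [  91.2    0.4  -88.7 -179.3]
FL [[383. 416.]]
BL [[464. 171.]]
BR [[153. 119.]]
FR [[ 42. 351.]]
```

The box sits on the rear stop and angle, with lid corners within 2–5 mm of the home projections. I bring the push to 12 N and hold.

Request:
drive_tool --series '[[1,[0,-0.4,0],[0,0,0]],[1,[0,-0.7,0],[0,0,0]],[1,[0,-0.7,0],[0,0,0]],[1,[0,-0.7,0],[0,0,0]],[1,[0,-0.7,0],[0,0,0]]]'

```text
time_s: 30.15
ee_pos: [574.3, 39.7, 65.7]
ee_rot: [179.8, 0.0, 1.0]
force: [1.2, -11.8, 3.3]
gripper_width: 0.8
```

Request:
drive_tool --series '[[1,[0,0,0],[0,0,0]],[1,[0,0,0],[0,0,0]],[1,[0,0,0],[0,0,0]],[1,[0,0,0],[0,0,0]],[1,[0,0,0],[0,0,0]]]'

```text
time_s: 30.65
ee_pos: [574.3, 39.7, 65.7]
ee_rot: [179.8, 0.0, 1.0]
force: [1.2, -11.4, 3.4]
gripper_width: 0.8
```

A steady 11.6 N. To make sure the left side is seated too, I repeat a light +y press on the right face, then finish with the +x press.

Request:
drive_tool --series '[[1,[0,20,0],[0,0,0]],[1,[30,38,0],[0,0,0]],[1,[75,40,0],[0,0,0]],[1,[100,36,0],[0,0,0]],[1,[106,10,0],[0,0,0]]]'

```text
time_s: 31.15
ee_pos: [682.5, 32.9, 64.6]
ee_rot: [-179.9, -0.0, 0.7]
force: [-0.5, -0.4, -0.4]
gripper_width: 0.6
```

Run:
```python
from h import *
delta([*wd([-2,-90]),65],0.97)
```

```text
t 31.15 pos [682.5  32.9  64.6] rd [[ -94.4 -105.4]] rot [-179.9   -0.     0.7] F [-0.5 -0.4 -0.4]
delta tool [-15.9 -92.3  -0.3] rz -0.005
```

Request:
drive_tool --series '[[1,[0,-35,0],[0,0,0]],[1,[-2,-75,0],[0,0,0]],[1,[-6,-92,0],[0,0,0]],[1,[-12,-92,0],[0,0,0]],[1,[-17,-92,0],[0,0,0]]]'

```text
time_s: 31.65
ee_pos: [660.7, 125.2, 65.2]
ee_rot: [180.0, 0.1, 1.0]
force: [0.2, -0.1, -0.7]
gripper_width: 0.4
```

Request:
drive_tool --series '[[1,[-1.5,0,0],[0,0,0]],[1,[-3,0,0],[0,0,0]],[1,[-4.5,0,0],[0,0,0]],[1,[-6,0,0],[0,0,0]],[1,[-7.5,0,0],[0,0,0]]]'

```text
time_s: 32.15
ee_pos: [654.5, 124.9, 65.6]
ee_rot: [-180.0, -0.0, 0.9]
force: [-0.1, -0.1, -0.7]
gripper_width: 0.6
```

```bash
python3 look.py l22
```

```text
t 32.25 rd [ -1.7 -79. ] z 65.7 yaw_r -0.1 F fwd/left [-0.4  0.1] post fwd,left -56.4 153.4
```

Request:
drive_tool --series '[[1,[-0.5,0,0],[0,0,0]],[1,[-1,0,0],[0,0,0]],[1,[-1.5,0,0],[0,0,0]],[1,[-2,0,0],[0,0,0]],[1,[-2,0,0],[0,0,0]]]'

```text
time_s: 32.75
ee_pos: [654.4, 125.1, 66.0]
ee_rot: [-180.0, -0.2, 0.9]
force: [4.9, -1.0, -1.2]
gripper_width: 0.6
```

Request:
drive_tool --series '[[1,[-0.5,0,0],[0,0,0]],[1,[-1,0,0],[0,0,0]],[1,[-1.5,0,0],[0,0,0]],[1,[-2,0,0],[0,0,0]],[1,[-2,0,0],[0,0,0]]]'

```text
time_s: 33.25
ee_pos: [654.3, 125.1, 66.9]
ee_rot: [-180.0, -0.5, 0.9]
force: [9.8, -2.0, -1.9]
gripper_width: 0.3
```

```bash
python3 look.py l23
```

```text
t 33.35 rd [ -1.7 -78.8] z 66.8 yaw_r -0.0 F fwd/left [-2.2 -7.9] post fwd,left -56.4 153.2
```

View pics/l23.png

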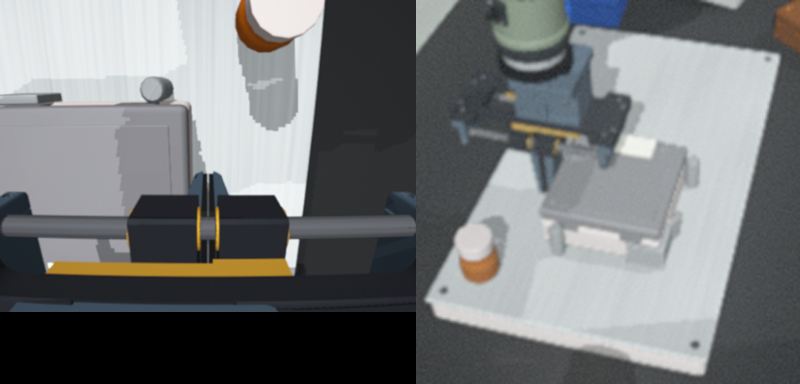

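It does not move at 10 N in +y, and the view shows the stop pin (157,90) and the angle against the +x face. Now the final +x press from the label side.

Request:
drive_tool --series '[[1,[8,0,0],[0,0,0]],[1,[26,10,0],[0,0,0]],[1,[30,55,0],[0,0,0]],[1,[30,100,0],[0,0,0]],[1,[28,125,0],[0,0,0]]]'

```text
time_s: 33.85
ee_pos: [679.8, -1.9, 65.0]
ee_rot: [180.0, 0.1, 0.8]
force: [-0.9, 0.2, 0.0]
gripper_width: 0.6
```

Run:
```python
from h import *
delta([*wd([-118,2]),65.5],0.97)
```

```text
t 33.85 pos [679.8  -1.9  65. ] rd [[-129.2 -102.1]] rot [1.8e+02 1.0e-01 8.0e-01] F [-0.9  0.2  0. ]
delta tool [-104.1  -10.9   -0.2] rz -0.002
```

Request:
drive_tool --series '[[1,[-35,0,0],[0,0,0]],[1,[-75,0,0],[0,0,0]],[1,[-100,-10,0],[0,0,0]],[1,[-104,-22,0],[0,0,0]],[1,[-104,-30,0],[0,0,0]]]'

```text
time_s: 34.35
ee_pos: [575.8, 30.1, 65.9]
ee_rot: [-180.0, 0.0, 0.9]
force: [1.2, -0.6, -0.6]
gripper_width: 0.5
```

Request:
drive_tool --series '[[1,[0,-3,0],[0,0,0]],[1,[0,-6,0],[0,0,0]],[1,[0,-9,0],[0,0,0]],[1,[0,-11,0],[0,0,0]],[1,[0,-12,0],[0,0,0]]]'

```text
time_s: 34.85
ee_pos: [576.5, 39.7, 65.5]
ee_rot: [179.8, -0.0, 1.0]
force: [2.2, -7.3, 0.3]
gripper_width: 0.5
```

Request:
drive_tool --series '[[1,[0,-0.5,0],[0,0,0]],[1,[0,-1,0],[0,0,0]],[1,[0,-1.5,0],[0,0,0]],[1,[0,-1.9,0],[0,0,0]],[1,[0,-1.9,0],[0,0,0]]]'

```text
time_s: 35.35
ee_pos: [576.6, 39.7, 65.7]
ee_rot: [179.7, -0.1, 1.0]
force: [0.8, -10.6, 0.3]
gripper_width: 0.3
```

Request:
drive_tool --series '[[1,[0,0,0],[0,0,0]],[1,[0,0,0],[0,0,0]],[1,[0,0,0],[0,0,0]],[1,[0,0,0],[0,0,0]],[1,[0,0,0],[0,0,0]]]'

```text
time_s: 35.85
ee_pos: [576.6, 39.7, 65.7]
ee_rot: [179.7, -0.1, 1.0]
force: [1.6, -10.4, -0.8]
gripper_width: 0.7
```

Request:
drive_tool --series '[[1,[0,0,0],[0,0,0]],[1,[0,0,0],[0,0,0]],[1,[0,0,0],[0,0,0]],[1,[0,0,0],[0,0,0]],[1,[0,0,0],[0,0,0]]]'

```text
time_s: 36.35
ee_pos: [576.6, 39.7, 65.7]
ee_rot: [179.7, -0.1, 1.0]
force: [2.0, -10.3, 0.2]
gripper_width: 0.2
```

Raising it to 12 N and holding.

Request:
drive_tool --series '[[1,[0,-0.4,0],[0,0,0]],[1,[0,-0.8,0],[0,0,0]],[1,[0,-0.8,0],[0,0,0]],[1,[0,-0.8,0],[0,0,0]],[1,[0,-0.8,0],[0,0,0]]]'

```text
time_s: 36.85
ee_pos: [576.6, 39.7, 65.7]
ee_rot: [179.6, -0.1, 1.0]
force: [1.4, -12.4, 0.6]
gripper_width: 0.2
```

Request:
drive_tool --series '[[1,[0,0,0],[0,0,0]],[1,[0,0,0],[0,0,0]],[1,[0,0,0],[0,0,0]],[1,[0,0,0],[0,0,0]],[1,[0,0,0],[0,0,0]]]'

```text
time_s: 37.35
ee_pos: [576.6, 39.7, 65.7]
ee_rot: [179.6, -0.1, 1.0]
force: [1.6, -13.6, 0.0]
gripper_width: 0.3
```

Request:
drive_tool --series '[[1,[0,0,0],[0,0,0]],[1,[0,0,0],[0,0,0]],[1,[0,0,0],[0,0,0]],[1,[0,0,0],[0,0,0]],[1,[0,0,0],[0,0,0]]]'

```text
time_s: 37.85
ee_pos: [576.6, 39.7, 65.7]
ee_rot: [179.6, -0.1, 1.0]
force: [1.8, -13.0, 1.0]
gripper_width: 0.3
```

Request:
drive_tool --series '[[1,[0,4,0],[0,0,0]],[1,[0,15,0],[0,0,0]],[1,[0,35,0],[0,0,0]],[1,[0,55,-20],[0,0,0]],[1,[0,75,-50],[0,0,0]]]'

```text
time_s: 38.35
ee_pos: [575.4, -32.0, 114.3]
ee_rot: [-179.9, 0.3, 0.9]
force: [1.2, 1.1, 0.5]
gripper_width: 0.4
```

Request:
drive_tool --series '[[1,[0,30,-40],[0,0,0]],[1,[0,60,-80],[0,0,0]],[1,[0,80,-90],[0,0,0]],[1,[0,80,-90],[0,0,0]],[1,[0,80,-90],[0,0,0]]]'

```text
time_s: 38.85
ee_pos: [577.7, -111.2, 204.9]
ee_rot: [-179.9, 0.1, 0.9]
force: [-0.1, 0.7, -0.9]
gripper_width: 0.6
```

```bash
python3 look.py l24
python3 - <<'E'
from h import *
f,g=pickle.load(open("l24.pkl","rb")); h=env.grab_frame("scene"); pickle.dump(h,open("l24s.pkl","wb"))
cv2.imwrite("pics/c24a.png",cv2.resize(g["image"][185:275,190:290][:,:,::-1],None,fx=6,fy=6,interpolation=cv2.INTER_CUBIC))
cv2.imwrite("pics/c24b.png",cv2.resize(h["image"][155:225,250:350][:,:,::-1],None,fx=8,fy=8,interpolation=cv2.INTER_CUBIC))
E
```

```text
t 38.95 rd [-235.8    2.1] z 204.1 yaw_r -0.0 F fwd/left [ 0.1 -0.2] post fwd,left 177.7 72.4
```

View pics/c24a.png

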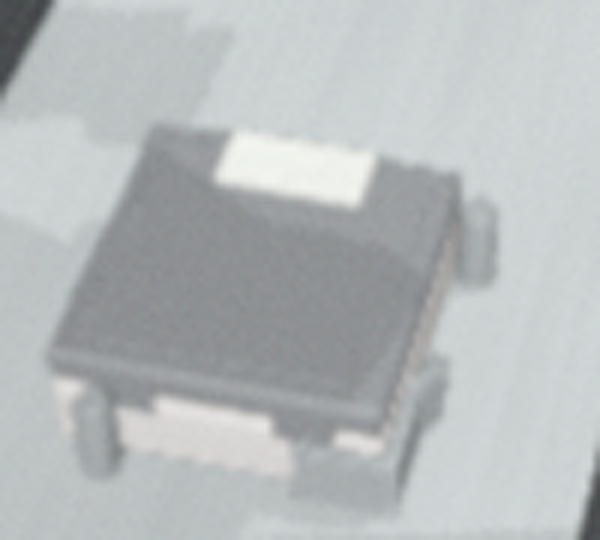

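View pics/c24b.png

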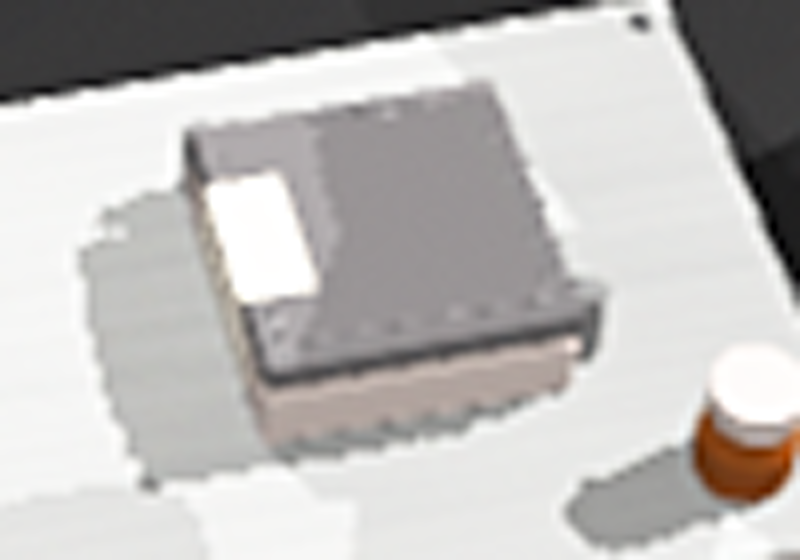

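View pics/l24.png

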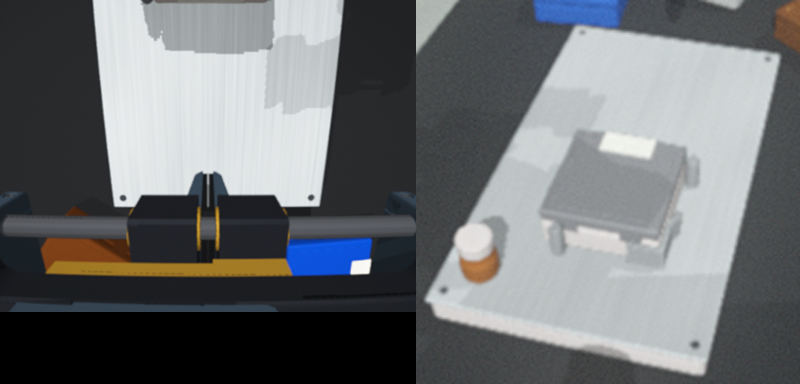

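Run:
```python
from h import *
f,g=pickle.load(open("l24.pkl","rb")); h=pickle.load(open("l24s.pkl","rb"))
rep("side",g,[[153,124],[463,174],[383,418],[46,356]],(190,185),6)
rep("scene",h,[[188,130],[492,82],[600,300],[262,368]],(250,155),8)
env.job_done()
```

```text
side [[-63.4, -65.4], [-64.7, 66.5], [67.5, 66.7], [68.6, -63.9]] mean [2. 1.] [131.9 132.2 130.6 132. ] [ 9.060e+01  1.000e-01 -8.950e+01 -1.794e+02]
scene [[-66.7, 63.0], [64.0, 60.7], [72.5, -62.0], [-67.7, -65.5]] mean [ 0.5 -0.9] [130.7 123.  140.2 128.5] [  -1.   -86.  -178.6   89.6]
the job is handed in; nothing more can be done
```

The box is home in the locating corner with its label facing the empty part of the deck, and the job was handed in at about 39 s. I pushed it into the post, swung it anticlockwise round it, slid it over the window and pressed it home. I never lifted it.

**Final press:** I held +x at about 13 N (readings 12.4 to 13.6 N) for a good second. An earlier +x hold read about 11.6 N, and a +y press of about 10 N produced no movement.

**Last checks:** After I withdrew:
- The side view put the box centre 2 mm (x) and 1 mm (y) from the nest, within 1° of square. Its left face was at y 66.5–66.7 mm, against a target of 66.5 mm.
- The scene view gave 0.5 mm and -0.9 mm, but two of its lid corners were poorly defined there: one edge measured 140 mm instead of 133 mm.
- Finger contact stopped at the same place in both +x presses.
- The tool was clear of the box, and the pot had not been touched. I steered clear of the jar and the tip box but did not look at them again at the end.

**What went wrong on the way:**
- **Over-turn:** The swing over-turned the box by about 5° into the angle's lead-in. I straightened it by pushing on the label side.
- **Force near the limit:** When the box stopped there, I read 17.4 N along the push and about 18.0 N combined. A second push at that spot read about 16 N. Readings come only at the end of each move and are noisy by about 1 N, so I can't rule out a brief peak over 18 N.

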